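Box up the carved seals under extraction

TASK

The carved seal stones on the cutting mat are still dusty, so first turn the dust extractor's damper lever fully open and leave it open while you lay every stone flat inside the blue tub. Put the lid on the tub and press it down until it snaps home under both end clips, then turn the damper lever fully shut again. Leave the bowl and the paperweight where they are.

Things in the scene. Friction and masses are not known exactly. Their poses are not given: they have to be found in the camera images.
- damper (a joint): the extractor's damper lever, a quarter-turn hinge on an upright axis: 0 = shut (lever across the duct), 1.571 = fully open (lever along the duct, pointing to the snout), with a hard stop at each end; it grows as the lever turns anticlockwise seen from above. Stiff: it needs about 0.2 N m, about 2.5 N at the grip, and stays where it is left.
- damper_axis (a point): point on the lever's upright hinge axis, at lever height, 165 mm above the table. Frame of the extractor: -y along the duct to the black snout (mouth 110 mm from the axis, 58 mm radius, its top 120 mm up), +y to the grey filter box (200 x 200 mm, 180 mm tall, near face 100 mm from the axis); -x is where the lever points when shut.
- damper_grip (a point): centre of the red grip of the damper lever, 80 mm from the hinge axis; the grip is 64 mm long (radially), 16 mm wide, 22 mm tall and turns with the lever: its -x axis points outward along the lever, z up. 34 mm of free air beneath it over the snout.
- tub: blue open storage tub, fixed; outside 184 (x) x 144 (y) x 48 mm tall, walls and floor 4 mm. Origin: centre of its underside, z up. White spring clips, 40 mm wide, at the middle of both short ends rise to 72 mm; their sloping inner faces guide the lid in, lean over its edge by 4 mm and spring outward when it is pushed down (6 to 15 N in all).
- lid_mid (a point): centre of the blue upright fin (80 x, 16 y, 34 mm tall) on the tub's pale lid: plate 190 (x) x 150 x 6 mm, below it a plug 171 x 131 x 8 mm (lower 4 mm: 165 x 125) that enters the tub's mouth. The point is 17 mm above the plate, 31 mm above the plug's underside. Starts lying on its plug, 180 g. Snapped on, the point is 71 mm above the tub's underside; resting on the clips, about 15 mm higher.
- stone1_mid (a point): carved seal stone, dark red, a square bar 70 (x) x 30 x 30 mm with a pale engraved end, 170 g, starts lying flat; this point is its centre, x along its length. Two to four stones are present; absent ones read None.
- stone2_mid (a point): carved seal stone, honey yellow, a square bar 70 (x) x 30 x 30 mm with a pale engraved end, 170 g, starts lying flat; this point is its centre, x along its length. Two to four stones are present; absent ones read None.
- stone3_mid (a point): carved seal stone, sage green, a square bar 70 (x) x 30 x 30 mm with a pale engraved end, 170 g, starts lying flat; this point is its centre, x along its length. Two to four stones are present; absent ones read None.
- stone4_mid (a point): carved seal stone, mauve, a square bar 70 (x) x 30 x 30 mm with a pale engraved end, 170 g, starts lying flat; this point is its centre, x along its length. Two to four stones are present; absent ones read None.
- bowl: white porcelain bowl, 90 mm diameter, 45 mm tall, not to be disturbed; origin at the centre of its underside
- weight: dark wooden paperweight, 180 (x) x 30 x 24 mm, not to be disturbed; origin at the centre of its underside
Mind the look-alikes: they are no part of the job. Leave any pink look-alike of the part that bears lid_mid alone. There is more than one size of the part that bears stone2_mid; the job needs the larger.

How it is judged:
By the outcome, as a careful person would: the job done as asked, in the order asked, and still so for the second after the job is handed in, with the robot touching nothing.
Of stone1, stone2, stone3, stone4 only 2 to 4 are there at a start; the rules pass over those that are not, and their reading is None.
At some moment in a run one of stone1, stone2, stone3, stone4, lid may be knocked a few centimetres aside while the robot is not near it.
Once in a run the grip may slacken for a moment while it holds something.
It also fails if it takes over 210 s, if anything falls off the work surface, if the arm or the gripper's body presses on something with over 40 N, if the wrist force passes 120 N, or if a joint passes its speed limit or range.

ROBOT

A 6-joint arm with a two-finger parallel gripper is mounted at the origin on the work surface. World frame = base frame: x ahead of the robot, y to its left, z up, the work surface at z = 0. Lengths are in m, angles in rad, forces in N, time in s.
With the tool pointing down it reaches from about 0.35 to 0.975 m from the base axis. Payload 4.9 kg.
Tool frame: the origin (TCP) lies midway between the tips of the shut fingers; the grasp point (between the pads) lies 19 mm behind it; z points along the fingers, y is the line along which they close (so a half turn about z gives the same grasp; the last joint's range is limited). The gripper opens to 85 mm and grips with 20 to 120 N. Pads are 22 mm wide; open, the fingers measure 114 mm over their backs; the gripper's body (76 mm by 85 mm) begins 54 mm behind the grasp point. The pads swing forward as they close: fully open they stand 13 mm farther back than shut.
Start: joints at [-1.32, 0.053, 1.613, -0, 1.476, -0.119], TCP at [0.226, -0.583, 0.231] pointing down, gripper open.
Joint ranges: [-3.01, 3.01], [-1.01, 2.22], [0.06, 2.58], [-1.02, 4.17], [0.09, 2.62], [-3.14, 3.14]. Speed limits (rad/s): [2.57, 2.57, 3.14, 3.14, 3.14, 3.14].

INTERFACE

Orientations are given as a rotation vector (axis times angle).
In Python, from station import ctrl, optics, job gives the robot as it stands.
- The arm moves only by the shell command python3 -m jog 'ROWS' [OPENING] [FORCE]. ROWS is JSON, a list of rows, each a list of 2 entries, a list of its own where there are three numbers: the shift along the tool's x, y, z in m, then the turn, a rotation vector about the tool's x, y, z in rad. A call has 1 to 5 rows; each row is the pose to reach, as a shift and turn from the pose commanded when the call began, along the tool's axes at that moment; what a row does not reach only later rows make up. A row lasts 1/10 s, in which the tool goes at most 50 mm and 8.59 degrees, less where a joint would pass 70% of its speed; a pose out of reach is approached as far as the arm can. A call with a gripper value outside its range is refused whole. OPENING is the opening, from 0 (shut) to 1 (fully open), set as the call begins (- or left out, the last holds). The fingers move at their own pace and stop on an object; FORCE is the grip in N (left out, the last holds). Time passes only in rows, so rows that repeat a pose let the fingers close. It gives the time, the measured TCP pose, the force, the opening and the grip force at its end, in the units of the state.
- ctrl.get_obs(): the state, without advancing time (a new reading comes with each control period).
- optics.get_image(name): name is "side" or "top" or "wrist"; returns a dict with "image" (420x560x3 uint8, blue, green, red), "fx", "fy", "cx", "cy" (pixels), "D" ([k1, k2, p1, p2, k3] as OpenCV has them; the pictures are not rectified), "rvec" (rotation vector, rad) and "tvec" (3), from world to camera coordinates, as OpenCV has them; the wrist camera has in their place "mount" (4x4, takes a point from camera to tool coordinates, whose origin is the TCP and whose axes are the flange's). Camera axes: x right, y down, z forward; pixel columns grow to the right and rows downward; lengths in m; the calibration is good to about 2 mm. A picture is of the moment at which its call begins: read the wrist's pose just before it. There is no depth.
- job.finish_job(): hands the job in; it is judged then, once.
The state is a dict: "t": time; "q": joint angles; "dq": joint speeds; "effort": joint torques, N m; "tool_pos": TCP position; "tool_rot": TCP orientation; "contact_force": force on the tool from outside, world axes, zero at the start; "wrist_torque": the same for the moment, N m; "opening": finger opening in m; "grip_force": force on a finger pad.
Only numpy, scipy, OpenCV 4.12 (cv2) and the standard library are available. Lean on these libraries where they do the work, as an engineer would, in place of code of your own. Each camera call takes 0.05 s, during which the arm holds its last target. There are 200 camera calls.

## Working session

There is one attempt and no reset: what is moved stays moved. The work goes in short steps, Python scripts to look and compute and a shell command to move; the robot and the scene stay as the last step left them, time stands still between calls to the robot, and variables do not carry over. Pictures are saved under pics/ and viewed, at most 14 in all, crops included, and the job is handed in when it is done.

```bash
ls; mkdir -p pics; python3 - <<'E'
from station import ctrl, optics, job
import cv2,pickle
print(ctrl.get_obs())
for n in ["top","side"]:
    d=optics.get_image(n); cv2.imwrite(f"pics/{n}0.png",d["image"]); pickle.dump(d,open(f"pics/{n}0.pkl","wb"))
    print(n,{k:v for k,v in d.items() if k!="image"})
d=optics.get_image("wrist");print(d["mount"],d["fx"],d["cx"],d["cy"],d["D"])
E
```

```text
pics
{'t': 0.0, 'q': array([-1.31999911e+00,  5.33433099e-02,  1.61430786e+00, -1.34516158e-05,
        1.47600585e+00, -1.18999611e-01]), 'dq': array([ 3.54726961e-04,  1.32500999e-03,  7.92248468e-04,  1.99059544e-04,
       -1.03099208e-03,  8.53085545e-07]), 'effort': array([ 4.50918997e-04, -3.93680906e+01, -3.70178533e+01, -1.34038405e-04,
        6.99764933e-03,  1.17621505e-05]), 'tool_pos': array([ 0.22573064, -0.58213603,  0.23006315]), 'tool_rot': array([-3.08601971e+00, -5.77194829e-01,  2.34368238e-04]), 'contact_force': array([-0.00297848,  0.47861673, -0.403947  ]), 'wrist_torque': array([-0.01509792, -0.03246207, -0.01135107]), 'grip_force': 0.0, 'opening': 0.08541973239666133}
top {'fx': 424.05271541529623, 'fy': 424.05271541529623, 'cx': 274.33852441913723, 'cy': 209.87022127125587, 'D': array([-0.02804068,  0.        ,  0.        ,  0.        ,  0.        ]), 'rvec': array([ 2.12597866, -2.17596268,  0.10454301]), 'tvec': array([0.07267068, 0.53458876, 1.14333629])}
side {'fx': 455.3487918121166, 'fy': 455.3487918121166, 'cx': 275.9984663604082, 'cy': 209.66876681364786, 'D': array([0.02619587, 0.        , 0.        , 0.        , 0.        ]), 'rvec': array([ 2.40061421, -0.17347644,  0.0703787 ]), 'tvec': array([-0.51196056,  0.18068032,  1.06227818])}
[[ 6.95190047e-04 -9.61587932e-01 -2.74496204e-01  6.92077240e-02]
 [ 9.99998602e-01  2.51106930e-04  1.65294702e-03 -9.05124401e-04]
 [-1.52052601e-03 -2.74496969e-01  9.61586763e-01 -1.43173895e-01]
 [ 0.00000000e+00  0.00000000e+00  0.00000000e+00  1.00000000e+00]] 358.68480289336975 281.0330735009873 208.63073480341333 [-0.08063757  0.          0.          0.          0.        ]
```

```bash
python3 - <<'E'
import cv2
for n in ["top","side"]:
    im=cv2.imread(f"pics/{n}0.png"); cv2.imwrite(f"pics/{n}0b.png",cv2.resize(im,(800,600),interpolation=cv2.INTER_CUBIC))
E
```

```text
(no output)
```

View pics/top0b.png

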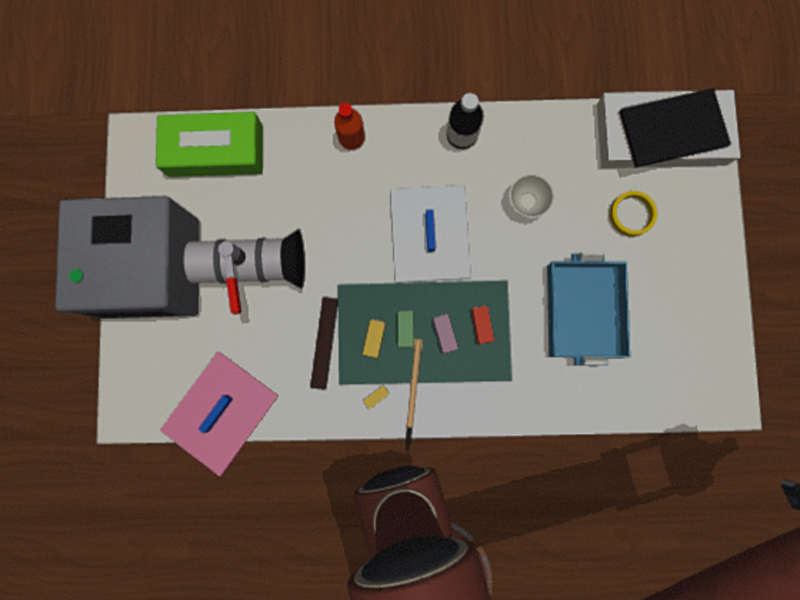

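View pics/side0b.png

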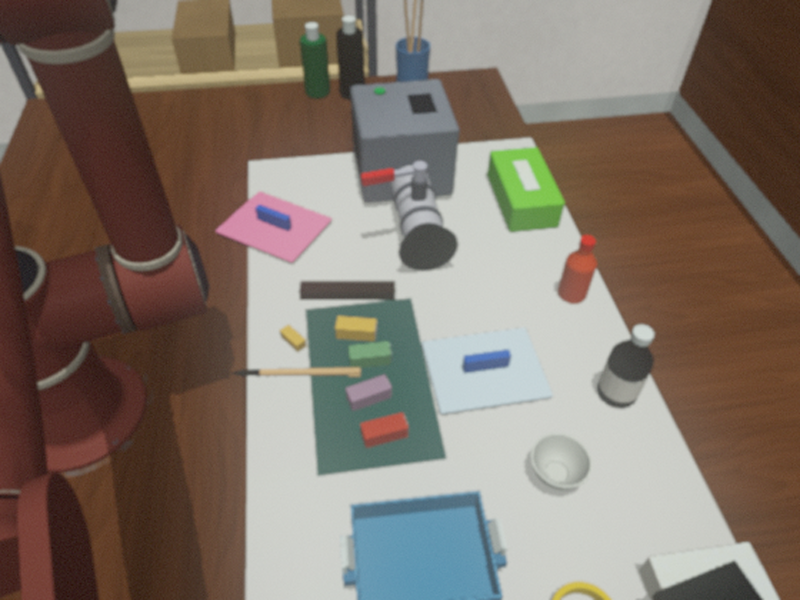

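Top view (800-px scale): the large stones are yellow (374,338), green (405,328), mauve (445,334) and red (483,325). The small yellow look-alike is at (376,397). The pale lid with its fin is at (430,231), and the pink look-alike lid is at (219,412). The tub is at (588,310), the red lever grip at (234,295) with its hinge at (229,252), and a brush lies beside the green stone. Candidates: yellow large (374,338) vs small (376,397), so I choose the large one. Lid pale (430,231) vs pink (219,412), so I choose the pale one.

```bash
cat > h.py <<'E'
import cv2,numpy as np
from scipy.spatial.transform import Rotation as R
def ray(d,uv,z,T=None):
    K=np.array([[d["fx"],0,d["cx"]],[0,d["fy"],d["cy"]],[0,0,1]])
    p=cv2.undistortPoints(np.array(uv,float).reshape(-1,1,2),K,d["D"]).reshape(-1,2)
    r=np.c_[p,np.ones(len(p))]
    if T is None:
        M=R.from_rotvec(d["rvec"]).as_matrix(); c=-M.T@d["tvec"]; r=r@M
    else:
        c=T[:3,3]; r=r@T[:3,:3].T
    return c+r*((np.broadcast_to(z,len(r))-c[2])/r[:,2])[:,None]
def wristT(d,o):
    T=np.eye(4);T[:3,:3]=R.from_rotvec(o["tool_rot"]).as_matrix();T[:3,3]=o["tool_pos"];return T@d["mount"]
def delta(o,p,yaw=None):
    """tool-frame shift to world TCP p, tool down; yaw=world angle of tool y (mod pi)"""
    M=R.from_rotvec(o["tool_rot"]).as_matrix()
    s=M.T@(np.array(p)-o["tool_pos"])
    y0=np.arctan2(M[1,1],M[0,1]); t=None
    if yaw is not None: t=-((yaw-y0+np.pi/2)%np.pi-np.pi/2)
    return s.round(4),t
E
python3 - <<'E'
import pickle,cv2,numpy as np
from h import *
d=pickle.load(open("pics/top0.pkl","rb"))
im=d["image"]
a=cv2.resize(im[190:300,225:365],(800,600)[0:1]+(629,),interpolation=cv2.INTER_CUBIC)[:600]
cv2.imwrite("pics/c1.png",a)
b=cv2.resize(im[120:330,40:320],(800,600),interpolation=cv2.INTER_CUBIC); cv2.imwrite("pics/c2.png",b)
print("axis",ray(d,[[229*.7,250*.7]],.17),"grip",ray(d,[[234*.7,295*.7]],.176))
print("tub",ray(d,np.array([[549,262],[628,262],[630,357],[548,356]])*.7,.048))
print("lidfin",ray(d,np.array([[430,211],[432,250]])*.7,.048))
print("lidplate",ray(d,np.array([[391,189],[465,185],[470,279],[395,283]])*.7,.014))
print("bowl",ray(d,[[530*.7,198*.7]],.045))
E
```

```text
axis [[0.61416388 0.33951668 0.17      ]] grip [[0.53407322 0.32826802 0.176     ]]
tub [[ 0.59999683 -0.24347197  0.048     ]
 [ 0.59624437 -0.39503207  0.048     ]
 [ 0.41469461 -0.38662027  0.048     ]
 [ 0.42031213 -0.23223572  0.048     ]]
lidfin [[ 0.70648659 -0.01803299  0.048     ]
 [ 0.62918728 -0.0195956   0.048     ]]
lidplate [[ 0.76325553  0.05748096  0.014     ]
 [ 0.76737918 -0.09166712  0.014     ]
 [ 0.57587277 -0.09447688  0.014     ]
 [ 0.57160461  0.0537412   0.014     ]]
bowl [[ 0.72813144 -0.21401891  0.045     ]]
```

View pics/c1.png

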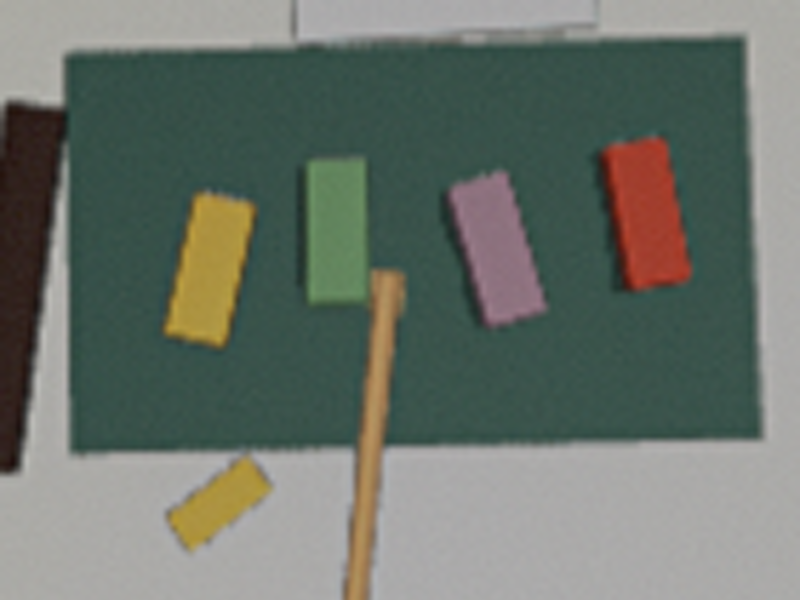

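View pics/c2.png

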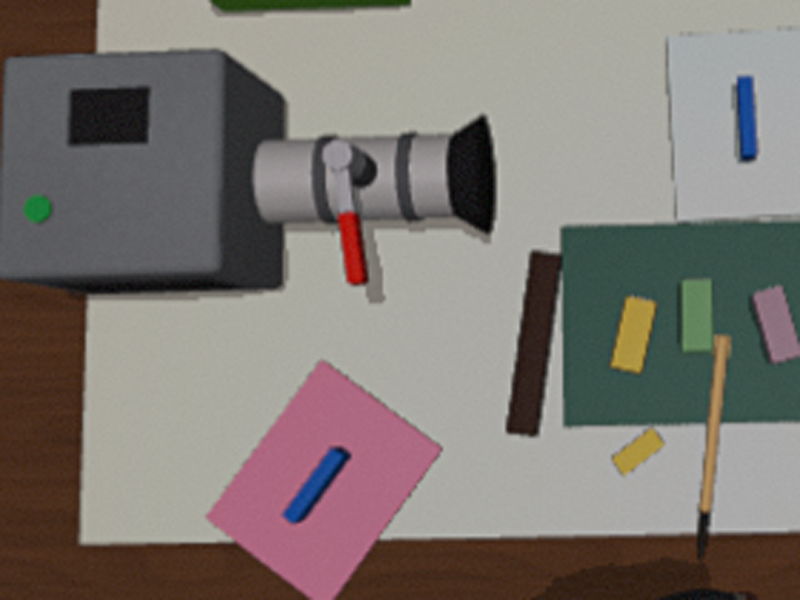

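Crop 1 shows the four large stones' top faces. Corner readings: yellow (198,192)-(222,347), green (307,158)-(367,301) with the brush tip at (372,270) on its right, mauve (450,188)-(490,327), and red (603,150)-(630,290). The yellow one is clearly larger than the small look-alike at (218,502). Crop 2 shows the lever knob at (338,155), with the red grip running from (348,212) to (357,284).

```bash
python3 - <<'E'
import pickle,numpy as np
from h import *
d=pickle.load(open("pics/top0.pkl","rb"))
c2=lambda p:np.array(p,float)/2.857+[40,120]
g=ray(d,c2([[348,212],[357,284]]),.176);print("grip ends",g, "yaw",np.arctan2(*(g[0]-g[1])[1::-1]))
b=ray(d,c2([[8,58],[220,50],[220,278],[0,275]]),.18);print("box",b)
print("knob",ray(d,c2([[338,155]]*2),[.18,.20]))
c1=lambda p:np.array(p,float)/5.716+[225,190]
for n,p in dict(yellow=[(198,192),(255,205),(222,347),(165,333)],green=[(307,158),(365,158),(367,301),(308,303)],mauve=[(450,188),(505,172),(547,310),(490,327)],red=[(603,150),(662,138),(691,278),(630,290)]).items():
    q=ray(d,c1(p),.031); v=(q[0]+q[1]-q[2]-q[3])/2
    print(n,q.mean(0).round(4),"yaw",np.arctan2(v[1],v[0]).round(3),"len",np.linalg.norm(v).round(3))
E
```

```text
grip ends [[0.56470821 0.3335004  0.176     ]
 [0.50221592 0.32514022 0.176     ]] yaw 0.1329898528549617
box [[0.70971416 0.63780304 0.18      ]
 [0.71070531 0.44728674 0.18      ]
 [0.50976915 0.44253645 0.18      ]
 [0.51695878 0.63611118 0.18      ]]
knob [[0.61407641 0.34157321 0.18      ]
 [0.60983574 0.33561246 0.2       ]]
yellow [0.4617 0.0966 0.031 ] yaw -0.248 len 0.07
green [0.4792 0.0351 0.031 ] yaw -0.014 len 0.07
mauve [ 0.4681 -0.0423  0.031 ] yaw 0.256 len 0.069
red [ 0.4834 -0.1143  0.031 ] yaw 0.158 len 0.069
```

```bash
python3 -m jog '[[[0.154,-0.185,0],[0,0,0.237]],[[0.154,-0.185,0],[0,0,0.237]],[[0.154,-0.185,0],[0,0,0.237]],[[0.154,-0.185,0],[0,0,0.237]],[[0.154,-0.185,0],[0,0,0.237]]]' 1 60
cat > d.py <<'E'
import sys
from h import *
from station import ctrl
o=ctrl.get_obs(); p=[float(x) for x in sys.argv[1:4]]
yaw=float(sys.argv[4])+np.pi/2 if len(sys.argv)>4 else None   # arg: heading of tool x
print(*delta(o,p,yaw),o["tool_pos"].round(4),round(o["t"],2))
E
python3 d.py .5335 .3295 .23 .133
```

```text
t: 0.65
tool_pos: [0.3029, -0.3521, 0.2308]
tool_rot: [-3.134, -0.209, -0.0]
contact_force: [0.5, 0.9, 0.5]
opening: 0.0853
grip_force: 0.0
[ 0.319  -0.645   0.0013] 1.6486555059813668e-05 [ 0.3029 -0.3521  0.2308] 0.65
```

```bash
python3 -m jog '[[[0.02,-0.044,0],[0,0,0]],[[0.04,-0.088,0],[0,0,0]],[[0.06,-0.132,0],[0,0,0]],[[0.08,-0.176,0],[0,0,0]],[[0.1,-0.22,0],[0,0,0]]]' >/dev/null
python3 -m jog '[[[0.02,-0.044,0],[0,0,0]],[[0.04,-0.088,0],[0,0,0]],[[0.06,-0.132,0],[0,0,0]],[[0.08,-0.176,0],[0,0,0]],[[0.1,-0.22,0],[0,0,0]]]'>/dev/null
python3 -m jog '[[[0.02,-0.034,0],[0,0,0]],[[0.04,-0.068,0],[0,0,0]],[[0.06,-0.102,0],[0,0,0]],[[0.08,-0.136,0],[0,0,0]],[[0.1,-0.17,0],[0,0,0]]]'
python3 d.py .5335 .3295 .146 .133
python3 - <<'E'
from station import ctrl,optics
from h import *
o=ctrl.get_obs();d=optics.get_image("wrist");cv2.imwrite("pics/w1.png",d["image"])
E
```

```text
t: 2.15
tool_pos: [0.5194, 0.2914, 0.2308]
tool_rot: [3.134, 0.209, -0.001]
contact_force: [-0.1, 0.0, 0.6]
opening: 0.0853
grip_force: 0.0
[ 0.0191 -0.0359  0.0847] 0.00023443694065239384 [0.5194 0.2914 0.2308] 2.15
```

View pics/w1.png

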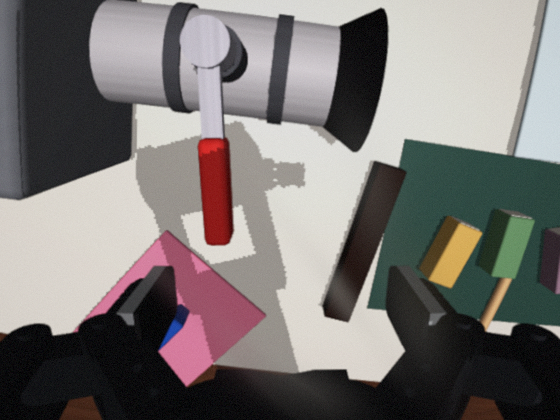

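The wrist view shows the red grip's top from (213,140) to (219,241), and the knob at (205,40).

```bash
python3 - <<'E'
from station import ctrl,optics
from h import *
o=ctrl.get_obs();d=optics.get_image("wrist")
g=ray(d,[[213,140],[219.5,241]],.176,wristT(d,o));print(g,np.linalg.norm(g[0]-g[1]),g.mean(0),np.arctan2(*(g[0]-g[1])[1::-1]))
E
```

```text
[[0.56666644 0.34008301 0.176     ]
 [0.50855448 0.33122039 0.176     ]] 0.05878389434449377 [0.53761046 0.3356517  0.176     ] 0.15134327006002313
```

```bash
python3 -m jog '[[[0.021,-0.039,0],[0,0,0]],[[0.021,-0.039,0.03],[0,0,0]],[[0.021,-0.039,0.06],[0,0,0]],[[0.021,-0.039,0.083],[0,0,0]],[[0.021,-0.039,0.083],[0,0,0]]]'
python3 -m jog '[[[0,0,0],[0,0,0]],[[0,0,0],[0,0,0]],[[0,0,0],[0,0,0]],[[0,0,0],[0,0,0]],[[0,0,0],[0,0,0]]]' 0 40
python3 -m jog '[[[0,0,0],[0,0,0]],[[0,0,0],[0,0,0]],[[0,0,0],[0,0,0]]]'; python3 d.py .5355 .333 .146 .14
```

```text
t: 2.75
tool_pos: [0.5319, 0.3294, 0.1432]
tool_rot: [3.131, 0.208, -0.013]
contact_force: [-0.4, 0.7, -0.6]
opening: 0.0855
grip_force: 0.0
t: 3.25
tool_pos: [0.5353, 0.3319, 0.1496]
tool_rot: [-3.133, -0.209, -0.003]
contact_force: [-2.2, 4.4, 2.6]
opening: 0.0154
grip_force: 39.5
t: 3.55
tool_pos: [0.5353, 0.332, 0.1496]
tool_rot: [-3.133, -0.209, -0.003]
contact_force: [-0.9, 3.3, 5.4]
opening: 0.0154
grip_force: 39.3
[ 0.0004 -0.001   0.0036] -0.006534602349825391 [0.5353 0.332  0.1496] 3.55
```

```bash
python3 -m jog '[[[0.0008,0.0112,0],[0,0,-0.14]],[[0.0031,0.0221,0],[0,0,-0.28]],[[0.0069,0.0326,0],[0,0,-0.42]],[[0.0122,0.0425,0],[0,0,-0.56]],[[0.0188,0.0515,0],[0,0,-0.70]]]'; python3 d.py .614 .343 .15 .835
```

```text
t: 4.05
tool_pos: [0.5616, 0.2832, 0.1496]
tool_rot: [-2.869, -1.277, -0.006]
contact_force: [3.3, 6.5, 2.8]
opening: 0.0151
grip_force: 38.9
[ 0.0795 -0.001  -0.0001] 0.002439980836880906 [0.5616 0.2832 0.1496] 4.05
```

```bash
python3 -m jog '[[[0.0008,0.0112,0],[0,0,-0.14]],[[0.0031,0.0221,0],[0,0,-0.28]],[[0.0069,0.0326,0],[0,0,-0.42]],[[0.0122,0.0425,0],[0,0,-0.56]],[[0.0188,0.0515,0],[0,0,-0.70]]]'; python3 -m jog '[[[0.0002,0.0056,0],[0,0,-0.07]],[[0.0002,0.0056,0],[0,0,-0.07]]]'; python3 d.py .614 .343 .15 1.571
```

```text
t: 4.55
tool_pos: [0.613, 0.2623, 0.1496]
tool_rot: [2.259, 2.182, 0.007]
contact_force: [4.1, 4.6, 3.2]
opening: 0.0153
grip_force: 39.4
t: 4.75
tool_pos: [0.617, 0.2623, 0.1496]
tool_rot: [-2.187, -2.253, -0.001]
contact_force: [-3.3, 2.3, 7.3]
opening: 0.0152
grip_force: 43.8
[ 0.0807 -0.0007 -0.0003] 0.029166834458477453 [0.617  0.2623 0.1496] 4.75
```

```bash
python3 -m jog '[[[0.0002,0.0048,0],[0,0,-0.06]],[[0.0002,0.0048,0],[0,0,-0.06]]]'; python3 -m jog '[[[0.0001,0.004,0],[0,0,-0.05]],[[0.0001,0.004,0],[0,0,-0.05]]]';
```

```text
t: 4.95
tool_pos: [0.6171, 0.263, 0.1494]
tool_rot: [-2.113, -2.311, 0.013]
contact_force: [-21.2, 0.1, 14.3]
opening: 0.0154
grip_force: 75.8
t: 5.15
tool_pos: [0.6172, 0.263, 0.1493]
tool_rot: [-2.054, -2.355, 0.025]
contact_force: [-34.9, -2.0, 22.8]
opening: 0.0152
grip_force: 107.2
```

```bash
python3 -m jog '[[[0.0004,-0.0088,0],[0,0,0.11]],[[0.0004,-0.0088,0],[0,0,0.11]]]'; python3 -m jog '[[[0,0,0],[0,0,0]],[[0,0,0],[0,0,0]],[[0,0,0],[0,0,0]],[[0,0,-0.03],[0,0,0]],[[0,0,-0.08],[0,0,0]]]' 0.8
python3 d.py .4617 .0966 .23 -.248
python3 - <<'E'
from station import ctrl,optics
from h import *
d=optics.get_image("top");cv2.imwrite("pics/t2.png",cv2.resize(d["image"][120:330,40:400],(800,467),interpolation=cv2.INTER_CUBIC))
E
```

```text
t: 5.35
tool_pos: [0.6167, 0.2626, 0.1495]
tool_rot: [2.186, 2.256, 0.004]
contact_force: [0.4, 4.5, 4.9]
opening: 0.0149
grip_force: 45.0
t: 5.85
tool_pos: [0.6139, 0.2605, 0.2226]
tool_rot: [-2.182, -2.253, 0.017]
contact_force: [1.2, 0.7, 0.1]
opening: 0.0686
grip_force: 0.0
[-0.159  -0.1575 -0.0051] -1.290616898549354 [0.6139 0.2605 0.2226] 5.85
```

View pics/t2.png

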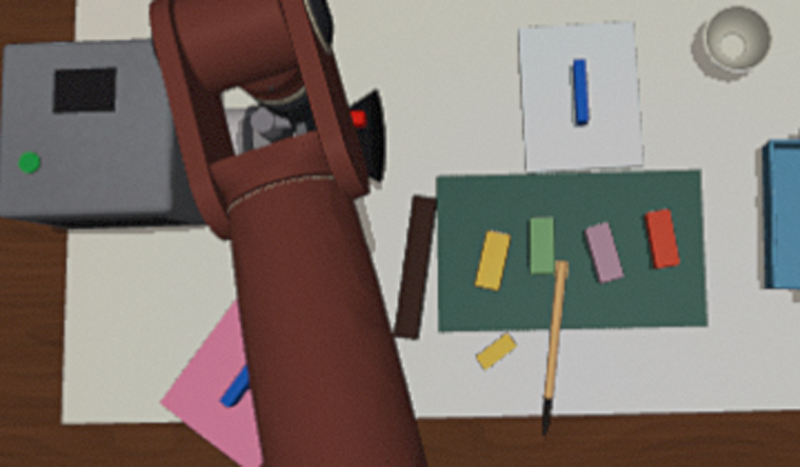

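The red grip tip is now over the snout at (357,117), so the lever is along the duct. The stones haven't moved.

```bash
python3 -m jog '[[[-0.016,-0.016,0],[0,0,0.148]],[[-0.032,-0.032,0],[0,0,0.296]],[[-0.048,-0.048,0],[0,0,0.444]],[[-0.064,-0.064,0],[0,0,0.592]],[[-0.08,-0.08,0],[0,0,0.74]]]' 0.58 60
python3 -m jog '[[[0,0,0],[0,0,0.148]],[[0,0,0],[0,0,0.296]],[[0,0,0],[0,0,0.444]],[[0,0,0],[0,0,0.592]],[[0,0,0],[0,0,0.74]]]'
python3 d.py .4617 .0966 .12 -.248
python3 - <<'E'
from station import ctrl,optics
from h import *
o=ctrl.get_obs();d=optics.get_image("wrist");cv2.imwrite("pics/w2.png",d["image"]);T=wristT(d,o)
import pickle;pickle.dump((d,o),open("pics/w2.pkl","wb"))
E
```

```text
t: 6.4
tool_pos: [0.5386, 0.1784, 0.2277]
tool_rot: [2.857, 1.305, -0.001]
contact_force: [0.3, 0.7, 0.3]
opening: 0.0498
grip_force: 0.0
t: 6.9
tool_pos: [0.5393, 0.1789, 0.2278]
tool_rot: [3.136, 0.183, -0.001]
contact_force: [0.3, -1.0, 0.3]
opening: 0.0495
grip_force: 0.0
[-0.0866  0.0727  0.1079] 0.36485507413805074 [0.5393 0.1789 0.2278] 6.9
```

View pics/w2.png

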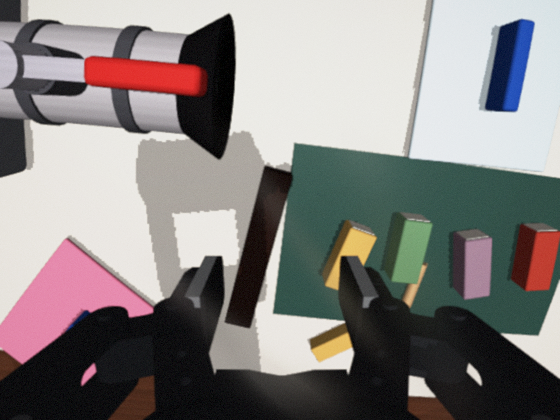

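The lever lies along the duct, with its grip at (85-205,75). I'll pick the yellow stone next.

```bash
python3 -m jog '[[[-0.03,0.025,0.03],[0,0,0.13]],[[-0.06,0.05,0.06],[0,0,0.26]],[[-0.087,0.073,0.1],[0,0,0.365]],[[-0.087,0.073,0.13],[0,0,0.365]],[[-0.087,0.073,0.13],[0,0,0.365]]]'
python3 d.py .4617 .0966 .006 -.248
python3 - <<'E'
from station import ctrl,optics
from h import *
o=ctrl.get_obs();d=optics.get_image("wrist");cv2.imwrite("pics/w3.png",d["image"])
import pickle;pickle.dump((d,o),open("pics/w3.pkl","wb"))
E
```

```text
t: 7.45
tool_pos: [0.4572, 0.0952, 0.0929]
tool_rot: [3.117, -0.378, -0.016]
contact_force: [-0.4, 0.3, -0.1]
opening: 0.0495
grip_force: 0.0
[ 0.005  -0.0027  0.0868] 0.006923651883576909 [0.4572 0.0952 0.0929] 7.45
```

View pics/w3.png

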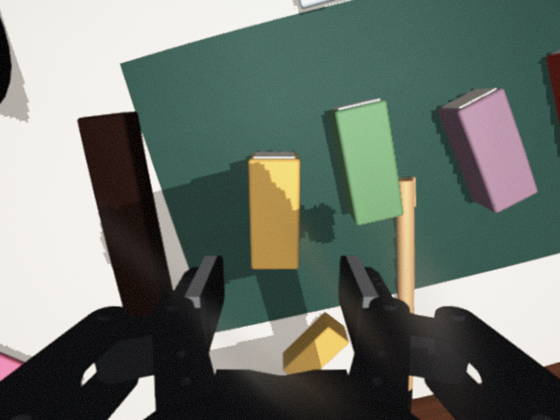

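The yellow stone is centred between the fingers. Its top face runs (250,158)-(297,269), and the green one's runs (335,110)-(403,213).

```bash
python3 - <<'E'
import pickle
from h import *
d,o=pickle.load(open("pics/w3.pkl","rb"));T=wristT(d,o)
for n,p in dict(yellow=[(250,158),(299,159),(297,269),(251,268)],green=[(335,110),(386,100),(403,213),(357,223)]).items():
    q=ray(d,p,.031,T); v=(q[0]+q[1]-q[2]-q[3])/2
    print(n,q.mean(0).round(4),"yaw",np.arctan2(v[1],v[0]).round(3),"len",np.linalg.norm(v).round(3))
E
python3 d.py .4617 .0966 .006 -.248
```

```text
yellow [0.4632 0.098  0.031 ] yaw -0.25 len 0.069
green [0.4805 0.0362 0.031 ] yaw -0.006 len 0.068
[ 0.002  -0.0013  0.0902] 0.00719592664165436 [0.4599 0.0958 0.0962] 7.5
```

```bash
python3 -m jog '[[[0.0025,-0.002,0.03],[0,0,0]],[[0.0025,-0.002,0.06],[0,0,0]],[[0.0025,-0.002,0.085],[0,0,0]],[[0.0025,-0.002,0.09],[0,0,0]],[[0.0025,-0.002,0.09],[0,0,0]]]'
python3 -m jog '[[[0,0,0],[0,0,0]],[[0,0,0],[0,0,0]],[[0,0,0],[0,0,0]],[[0,0,0],[0,0,0]],[[0,0,0],[0,0,0]]]' 0 70
python3 -m jog '[[[0,0,-0.03],[0,0,0]],[[0,0,-0.07],[0,0,0]],[[0,0,-0.1],[0,0,0]],[[0,0,-0.1],[0,0,0]]]'
```

```text
t: 8.0
tool_pos: [0.4661, 0.0979, 0.0095]
tool_rot: [-3.119, 0.377, -0.002]
contact_force: [-0.3, 0.4, -0.1]
opening: 0.0496
grip_force: 0.0
t: 8.5
tool_pos: [0.4673, 0.0978, 0.011]
tool_rot: [-3.118, 0.379, -0.008]
contact_force: [-0.8, 0.2, 7.0]
opening: 0.0284
grip_force: 71.5
t: 8.9
tool_pos: [0.4685, 0.0978, 0.1142]
tool_rot: [-3.117, 0.379, -0.017]
contact_force: [0.1, 0.6, -2.2]
opening: 0.0285
grip_force: 70.6
```

```bash
python3 -m jog '[[[0.008,0.045,-0.02],[0,0,0]],[[0.016,0.09,-0.04],[0,0,0]],[[0.023,0.135,-0.06],[0,0,0]],[[0.031,0.18,-0.08],[0,0,0]],[[0.037,0.22,-0.1],[0,0,0]]]'
python3 -m jog '[[[0.008,0.045,0],[0,0,-0.05]],[[0.016,0.09,0],[0,0,-0.1]],[[0.023,0.135,0],[0,0,-0.15]],[[0.03,0.173,0],[0,0,-0.19]],[[0.03,0.173,0],[0,0,-0.19]]]'
python3 -m jog '[[[0,0,0],[0,0,0]],[[0,0,0],[0,0,0]]]'
python3 d.py .551 -.2885 .2 -.054
python3 - <<'E'
from station import ctrl,optics
from h import *
o=ctrl.get_obs();d=optics.get_image("wrist");cv2.imwrite("pics/w4.png",d["image"])
import pickle;pickle.dump((d,o),open("pics/w4.pkl","wb"))
E
```

```text
t: 9.4
tool_pos: [0.4468, -0.1265, 0.2078]
tool_rot: [-3.118, 0.38, 0.002]
contact_force: [0.6, -0.4, -1.5]
opening: 0.0287
grip_force: 70.7
t: 9.9
tool_pos: [0.4342, -0.3035, 0.2068]
tool_rot: [3.14, -0.089, -0.003]
contact_force: [-0.7, 1.0, -2.6]
opening: 0.0284
grip_force: 70.8
t: 10.1
tool_pos: [0.4353, -0.2989, 0.2072]
tool_rot: [-3.139, 0.081, 0.002]
contact_force: [0.2, 0.6, -2.1]
opening: 0.0285
grip_force: 70.8
[ 0.1151 -0.0164  0.0071] 0.0022742911566879798 [ 0.4353 -0.2989  0.2072] 10.1
```

View pics/w4.png

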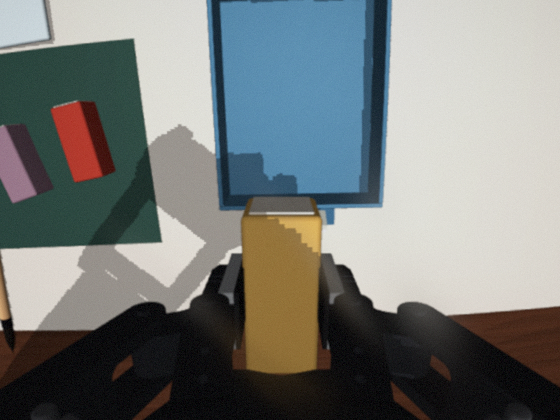

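The tub's near rim corners are at (219,210) and (383,207), and its side edges reach the picture's top at (208,0) and (391,0). The yellow stone is held straight.

```bash
python3 - <<'E'
import pickle
from h import *
d,o=pickle.load(open("pics/w4.pkl","rb"));T=wristT(d,o)
q=ray(d,[(208,1),(391,1),(383,207),(219,210)],.048,T);print(q.round(4))
d1,d2=q[0]-q[3],q[1]-q[2];print([np.arctan2(v[1],v[0]).round(3) for v in (d1,d2)],np.linalg.norm(q[2]-q[3]))
y=np.mean([np.arctan2(v[1],v[0]) for v in (d1,d2)]);print(y,(q[2]+q[3])/2+.092*np.array([np.cos(y),np.sin(y),0]))
E
```

```text
[[ 0.5876 -0.2497  0.048 ]
 [ 0.5811 -0.3915  0.048 ]
 [ 0.4148 -0.3874  0.048 ]
 [ 0.4194 -0.243   0.048 ]]
[np.float64(-0.04), np.float64(-0.024)] 0.1444583148709615
-0.03200929887376688 [ 0.50903549 -0.31816172  0.048     ]
```

```bash
python3 -m jog '[[[0.04,-0.005,0],[0,0,-0.012]],[[0.08,-0.01,0],[0,0,-0.012]],[[0.12,-0.015,0.02],[0,0,-0.012]],[[0.12,-0.015,0.06],[0,0,-0.012]],[[0.12,-0.015,0.1],[0,0,-0.012]]]'
python3 -m jog '[[[0,0,0.03],[0,0,0]],[[0,0,0.055],[0,0,0]],[[0,0,0.075],[0,0,0]],[[0,0,0.088],[0,0,0]],[[0,0,0.088],[0,0,0]]]'
python3 d.py .556 -.290 .015 -.04
```

```text
t: 10.65
tool_pos: [0.5583, -0.2898, 0.1082]
tool_rot: [3.14, -0.058, 0.004]
contact_force: [0.5, -0.4, -2.2]
opening: 0.0288
grip_force: 70.9
t: 11.15
tool_pos: [0.5549, -0.2893, 0.018]
tool_rot: [-3.139, 0.061, 0.006]
contact_force: [-0.9, 0.5, -2.2]
opening: 0.0283
grip_force: 70.8
[0.0012 0.0006 0.003 ] 0.0010470215126323623 [ 0.5549 -0.2893  0.018 ] 11.15
```

```bash
python3 -m jog '[[[0,0,0.003],[0,0,0]],[[0,0,0.003],[0,0,0]]]'; python3 -m jog '[[[0,0,0],[0,0,0]],[[0,0,0],[0,0,0]],[[0,0,-0.04],[0,0,0]],[[0,0,-0.09],[0,0,0]],[[0,0,-0.14],[0,0,0]]]' 0.45
python3 d.py .4682 -.042 .13 .256;python3 d.py .4915 .0355 .13 0
```

```text
t: 11.35
tool_pos: [0.557, -0.2916, 0.0186]
tool_rot: [3.14, -0.063, 0.003]
contact_force: [-0.3, 0.3, -2.0]
opening: 0.0286
grip_force: 70.8
t: 11.85
tool_pos: [0.5559, -0.2912, 0.1592]
tool_rot: [-3.141, 0.063, 0.0]
contact_force: [0.4, -0.7, -0.1]
opening: 0.0385
grip_force: 0.0
[-0.0977 -0.2455  0.0292] -0.2963709190142003 [ 0.5559 -0.2912  0.1592] 11.85
[-0.0775 -0.3239  0.0292] -0.04037091901420009 [ 0.5559 -0.2912  0.1592] 11.85
```

```bash
cat > chk.py <<'E'
from h import *
from station import ctrl,optics
d=optics.get_image("top"); hsv=cv2.cvtColor(d["image"],cv2.COLOR_BGR2HSV); print("t",round(ctrl.get_obs()["t"],2))
for n,lo,hi,zt in [("red",(0,150,120),(8,255,255),.031),("yellow",(18,120,100),(28,255,255),.031),("green",(50,70,90),(70,200,255),.031),("mauve",(140,30,90),(172,85,190),.031),("fin",(105,170,80),(120,255,255),.048)]:
    c,_=cv2.findContours(cv2.inRange(hsv,lo,hi),0,2)
    for k in c:
        if cv2.contourArea(k)>60:
            r=cv2.boxPoints(cv2.minAreaRect(k)); q=ray(d,r,zt); e=[q[1]-q[0],q[2]-q[1]]; L=[np.linalg.norm(x) for x in e]; v=e[int(np.argmax(L))]
            if max(L)<.12: print(n,q.mean(0)[:2].round(4),"yaw",((np.arctan2(v[1],v[0])+np.pi/2)%np.pi-np.pi/2).round(3),np.round(L,3))
E
python3 -m jog '[[[-0.015,-0.045,0],[0,0,-0.04]],[[-0.03,-0.09,0],[0,0,-0.04]],[[-0.045,-0.135,0],[0,0,-0.04]],[[-0.06,-0.18,0],[0,0,-0.04]],[[-0.075,-0.225,0],[0,0,-0.04]]]' 0.6
python3 chk.py; python3 d.py .4915 .0355 .09 0
```

```text
t: 12.35
tool_pos: [0.4899, -0.0621, 0.1584]
tool_rot: [3.141, -0.002, 0.004]
contact_force: [0.2, 0.9, 0.6]
opening: 0.0514
grip_force: 0.0
t 12.4
red [ 0.4621 -0.1174] yaw -1.397 [0.029 0.023]
red [0.6467 0.293 ] yaw 1.543 [0.068 0.017]
red [0.9069 0.1454] yaw 0.663 [0.052 0.063]
yellow [0.3512 0.0954] yaw -0.935 [0.047 0.019]
yellow [ 0.5525 -0.2912] yaw -0.059 [0.028 0.067]
yellow [ 0.6986 -0.4194] yaw -0.818 [0.087 0.087]
green [0.4814 0.0417] yaw -0.023 [0.069 0.025]
green [0.6015 0.69  ] yaw 1.544 [0.026 0.026]
mauve [0.4801 0.0012] yaw 0.292 [0.026 0.065]
fin [0.3255 0.4016] yaw -0.655 [0.077 0.014]
fin [ 0.6701 -0.0163] yaw 0.031 [0.012 0.077]
[ 0.0039 -0.0916  0.0681] 0.0034532242447955497 [ 0.488  -0.0564  0.1577] 12.4
```

```bash
python3 - <<'E'
from station import ctrl,optics
from h import *
import pickle
o=ctrl.get_obs();d=optics.get_image("wrist");cv2.imwrite("pics/w5.png",d["image"])
pickle.dump((d,o),open("pics/w5.pkl","wb"))
E
```

```text
(no output)
```

View pics/w5.png

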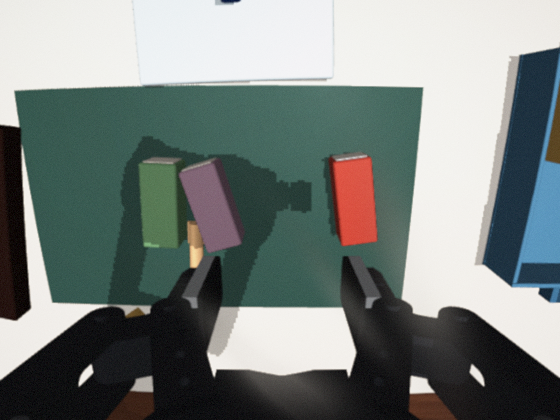

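The mauve stone has been knocked against the green one. Its top face is now (182,170),(217,159),(242,244),(212,251), with the brush tip at (195,225) beneath the gap. I'll grip it lengthwise, shift it clear, and regrasp.

```bash
python3 - <<'E'
import pickle
from h import *
d,o=pickle.load(open("pics/w5.pkl","rb"));T=wristT(d,o)
for n,p in dict(mauve=[(183,172),(217,159),(242,243),(211,251)],green=[(141,164),(182,164),(180,246),(144,246)],red=[(332,158),(371,156),(377,241),(343,245)]).items():
    q=ray(d,p,.031,T); v=(q[0]+q[1]-q[2]-q[3])/2
    print(n,q.mean(0).round(4),"yaw",np.arctan2(v[1],v[0]).round(3),"len",np.linalg.norm(v).round(3))
a=cv2.resize(d["image"][140:270,130:260],(600,600),interpolation=cv2.INTER_CUBIC);a=np.clip(a.astype(float)*1.8,0,255).astype('uint8');cv2.imwrite("pics/w5c.png",a)
E
```

```text
mauve [ 0.4806 -0.0026  0.031 ] yaw 0.262 len 0.069
green [0.4814 0.0387 0.031 ] yaw -0.081 len 0.067
red [ 0.4861 -0.1141  0.031 ] yaw 0.156 len 0.07
```

View pics/w5c.png

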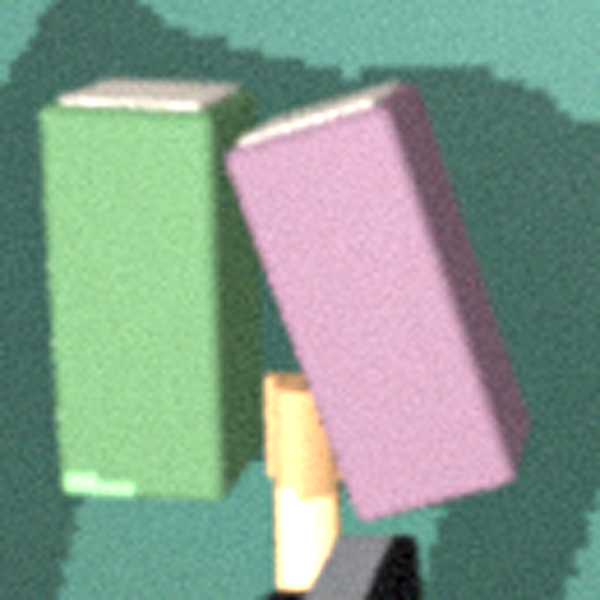

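```bash
python3 -m jog '[[[-0.002,-0.011,0],[0,0,0.145]],[[-0.004,-0.022,0],[0,0,0.29]],[[-0.006,-0.033,0],[0,0,0.435]],[[-0.008,-0.044,0],[0,0,0.58]],[[-0.008,-0.055,0],[0,0,0.725]]]' 1 60
python3 -m jog '[[[0,0,0],[0,0,0.145]],[[0,0,0],[0,0,0.29]],[[0,0,0],[0,0,0.435]],[[0,0,0],[0,0,0.575]],[[0,0,0.03],[0,0,0.575]]]'
python3 -m jog '[[[0,0,0],[0,0,0]]]';python3 d.py .480 -.001 .06 -1.301
```

```text
t: 12.95
tool_pos: [0.4828, -0.0087, 0.1583]
tool_rot: [-2.933, 1.124, -0.003]
contact_force: [-0.0, 0.1, 0.2]
opening: 0.0853
grip_force: 0.0
t: 13.45
tool_pos: [0.4866, -0.0097, 0.1327]
tool_rot: [-2.494, 1.902, -0.017]
contact_force: [1.1, -0.6, -0.6]
opening: 0.0856
grip_force: 0.0
t: 13.55
tool_pos: [0.4803, -0.0086, 0.1246]
tool_rot: [2.498, -1.9, -0.007]
contact_force: [-1.1, 1.0, -1.5]
opening: 0.0856
grip_force: 0.0
[-0.0073 -0.002   0.0646] 0.00038505614013395473 [ 0.4803 -0.0086  0.1246] 13.55
```

```bash
python3 -m jog '[[[-0.0073,-0.002,0.03],[0,0,0]],[[-0.0073,-0.002,0.06],[0,0,0]],[[-0.0073,-0.002,0.06],[0,0,0]],[[-0.0073,-0.002,0.06],[0,0,0]]]'; python3 d.py .480 -.001 .004 -1.301
python3 - <<'E'
from station import ctrl,optics
from h import *
d=optics.get_image("wrist");cv2.imwrite("pics/w6.png",d["image"])
E
```

```text
t: 13.95
tool_pos: [0.4825, -0.0011, 0.0682]
tool_rot: [2.501, -1.902, -0.0]
contact_force: [0.3, -0.8, 0.2]
opening: 0.0855
grip_force: 0.0
[-0.0008  0.0024  0.0642] 0.0007285693541536631 [ 0.4825 -0.0011  0.0682] 13.95
```

View pics/w6.png

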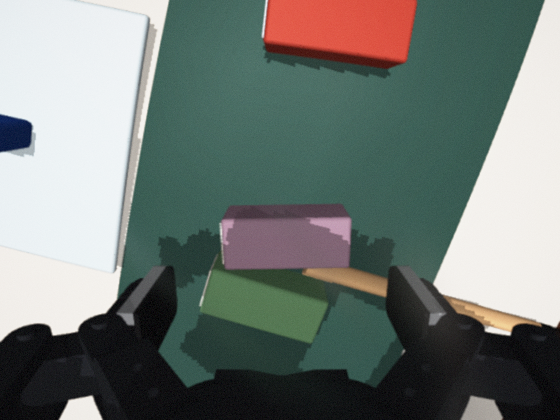

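The mauve stone is centred between the open fingers at (286,240), and the brush passes clear of the right finger.

```bash
python3 -m jog '[[[-0.001,0.001,0.025],[0,0,0]],[[-0.001,0.001,0.05],[0,0,0]],[[-0.001,0.001,0.064],[0,0,0]],[[-0.001,0.001,0.066],[0,0,0]],[[-0.001,0.001,0.066],[0,0,0]]]'
python3 -m jog '[[[0,0,0],[0,0,0]],[[0,0,0],[0,0,0]],[[0,0,0],[0,0,0]],[[0,0,-0.02],[0,0,0]],[[0,0,-0.04],[0,0,0]]]' 0 60
```

```text
t: 14.5
tool_pos: [0.4819, -0.0004, 0.0023]
tool_rot: [-2.5, 1.901, -0.002]
contact_force: [-0.5, -0.0, 0.2]
opening: 0.0854
grip_force: 0.0
t: 15.0
tool_pos: [0.4801, -0.0, 0.0411]
tool_rot: [2.5, -1.901, -0.003]
contact_force: [0.4, -0.7, -1.7]
opening: 0.0687
grip_force: 68.8
```

```bash
python3 -m jog '[[[0.03,0,0],[0,0,0]],[[0.045,0,0],[0,0,0]],[[0.045,0,0.02],[0,0,0]],[[0.045,0,0.038],[0,0,0]],[[0.045,0,0.038],[0,0,0]]]'
python3 -m jog '[[[0,0,0],[0,0,0]],[[0,0,0],[0,0,0]],[[0,0,-0.04],[0,0,0]],[[0,0,-0.09],[0,0,0]],[[0,0,-0.12],[0,0,0]]]' 1; python3 chk.py
```

```text
t: 15.5
tool_pos: [0.4926, -0.0439, 0.0022]
tool_rot: [2.499, -1.903, -0.003]
contact_force: [-0.5, -0.2, -1.5]
opening: 0.0687
grip_force: 72.7
t: 16.0
tool_pos: [0.4944, -0.0438, 0.1271]
tool_rot: [-2.499, 1.9, -0.006]
contact_force: [0.7, -0.6, 0.7]
opening: 0.0857
grip_force: 0.0
t 16.05
red [0.6467 0.293 ] yaw 1.543 [0.068 0.017]
red [0.907  0.1416] yaw -0.459 [0.059 0.056]
yellow [0.3512 0.0955] yaw -0.935 [0.047 0.019]
yellow [ 0.5525 -0.2912] yaw -0.059 [0.028 0.067]
yellow [ 0.6986 -0.4194] yaw -0.818 [0.087 0.087]
green [0.48   0.0417] yaw -0.025 [0.025 0.066]
green [0.6015 0.69  ] yaw 1.544 [0.026 0.026]
fin [0.3255 0.4016] yaw -0.636 [0.077 0.014]
fin [ 0.6703 -0.0162] yaw 0.027 [0.012 0.077]
```

```bash
python3 -m jog '[[[0,0,0],[0,0,-0.147]],[[0,0,0],[0,0,-0.294]],[[0,0,0],[0,0,-0.441]],[[0,0,0],[0,0,-0.588]],[[0,0,0],[0,0,-0.735]]]' 0.6
python3 -m jog '[[[0,0,0],[0,0,-0.147]],[[0,0,0],[0,0,-0.294]],[[0,0,0],[0,0,-0.441]],[[0,0,0],[0,0,-0.588]],[[0,0,0],[0,0,-0.735]]]'
python3 -m jog '[[[0,0,0.02],[0,0,-0.10]],[[0,0,0.04],[0,0,-0.10]],[[0,0,0.04],[0,0,-0.10]]]';python3 d.py .4925 -.043 .006 .27
python3 - <<'E'
from station import ctrl,optics
from h import *
d=optics.get_image("wrist");cv2.imwrite("pics/w7.png",d["image"])
E
```

```text
t: 16.55
tool_pos: [0.4929, -0.0435, 0.1231]
tool_rot: [-3.019, 0.867, 0.0]
contact_force: [-0.4, -0.1, 0.1]
opening: 0.0512
grip_force: 0.0
t: 17.05
tool_pos: [0.4928, -0.0434, 0.123]
tool_rot: [-3.129, -0.276, 0.0]
contact_force: [0.7, -0.4, -0.6]
opening: 0.051
grip_force: 0.0
t: 17.35
tool_pos: [0.4905, -0.0429, 0.0802]
tool_rot: [-3.111, -0.422, 0.009]
contact_force: [0.6, -0.3, -0.6]
opening: 0.0514
grip_force: 0.0
[0.0023 0.0009 0.0742] -0.00034485607752010594 [ 0.4905 -0.0429  0.0802] 17.35
```

View pics/w7.png

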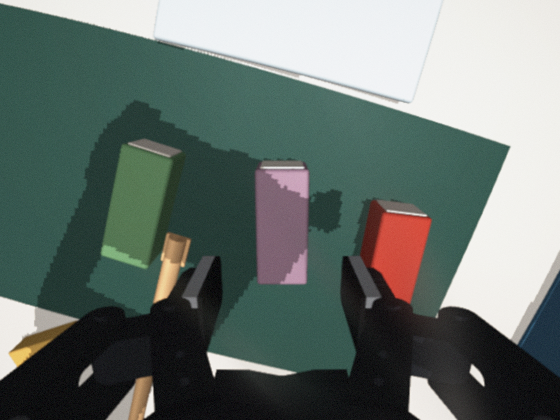

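The mauve stone is centred between the fingers at (282,225), well clear of the green and red stones.

```bash
python3 -m jog '[[[0.001,0,0.03],[0,0,0]],[[0.001,0,0.055],[0,0,0]],[[0.001,0,0.07],[0,0,0]],[[0.001,0,0.076],[0,0,0]],[[0.001,0,0.076],[0,0,0]]]'
python3 -m jog '[[[0,0,0],[0,0,0]],[[0,0,0],[0,0,0]],[[0,0,0],[0,0,0]],[[0,0,0],[0,0,0]],[[0,0,0],[0,0,0]]]' 0 70
python3 -m jog '[[[0,0,-0.03],[0,0,0]],[[0,0,-0.07],[0,0,0]],[[0,0,-0.12],[0,0,0]],[[0,0,-0.15],[0,0,0]],[[0,0,-0.15],[0,0,0]]]'; python3 d.py .5525 -.344 .155 -.04
```

```text
t: 17.9
tool_pos: [0.4941, -0.0433, 0.0075]
tool_rot: [-3.113, -0.422, 0.0]
contact_force: [-0.3, -0.3, 0.7]
opening: 0.051
grip_force: 0.0
t: 18.4
tool_pos: [0.4956, -0.0436, 0.0092]
tool_rot: [3.112, 0.422, 0.005]
contact_force: [-0.4, -0.5, 6.6]
opening: 0.0284
grip_force: 71.6
t: 18.9
tool_pos: [0.4973, -0.0441, 0.1635]
tool_rot: [3.109, 0.422, 0.016]
contact_force: [0.5, -1.2, -1.6]
opening: 0.0285
grip_force: 70.8
[-0.0269  0.3037  0.0099] 0.30982148629520445 [ 0.4973 -0.0441  0.1635] 18.9
```

```bash
python3 -m jog '[[[-0.004,0.045,0],[0,0,0.062]],[[-0.008,0.09,0],[0,0,0.124]],[[-0.012,0.135,0],[0,0,0.186]],[[-0.016,0.18,0],[0,0,0.248]],[[-0.02,0.225,0],[0,0,0.31]]]'
python3 -m jog '[[[0,0,0],[0,0,0]]]'; python3 d.py .5534 -.3464 .10 -.04
```

```text
t: 19.4
tool_pos: [0.5338, -0.2667, 0.1551]
tool_rot: [-3.139, 0.067, 0.004]
contact_force: [1.1, 1.2, -1.8]
opening: 0.0287
grip_force: 70.7
t: 19.5
tool_pos: [0.534, -0.2698, 0.1554]
tool_rot: [3.14, -0.072, -0.003]
contact_force: [-0.7, 0.5, -1.1]
opening: 0.0286
grip_force: 70.8
[0.023  0.0756 0.0554] -0.005882128653133201 [ 0.534  -0.2698  0.1554] 19.5
```

```bash
python3 -m jog '[[[0.012,0.038,0],[0,0,0]],[[0.023,0.0755,0],[0,0,-0.006]],[[0.023,0.0755,0.03],[0,0,-0.006]],[[0.023,0.0755,0.07],[0,0,-0.006]],[[0.023,0.0755,0.07],[0,0,-0.006]]]'
python3 d.py .5534 -.3464 .016 -.04
```

```text
t: 20.0
tool_pos: [0.5497, -0.3376, 0.0784]
tool_rot: [-3.131, 0.053, 0.02]
contact_force: [-0.2, 0.8, -2.8]
opening: 0.0285
grip_force: 70.7
[0.0048 0.0092 0.0622] 0.005977184564376792 [ 0.5497 -0.3376  0.0784] 20.0
```

```bash
python3 -m jog '[[[0,0,0],[0,0,0]],[[0,0,0],[0,0,0]]]'; python3 d.py .5534 -.3464 .016 -.04
```

```text
t: 20.2
tool_pos: [0.5556, -0.342, 0.0893]
tool_rot: [3.14, -0.053, 0.003]
contact_force: [-0.2, -0.3, -0.8]
opening: 0.0283
grip_force: 70.8
[-0.0022  0.0044  0.0733] 0.006537065351189142 [ 0.5556 -0.342   0.0893] 20.2
```

```bash
python3 -m jog '[[[-0.002,0.004,0.02],[0,0,0]],[[-0.002,0.004,0.045],[0,0,0]],[[-0.002,0.004,0.065],[0,0,0]],[[-0.002,0.004,0.073],[0,0,0]],[[-0.002,0.004,0.074],[0,0,0]]]'
python3 -m jog '[[[0,0,0],[0,0,0]],[[0,0,0],[0,0,0]]]';python3 d.py .5534 -.3464 .014 -.04
```

```text
t: 20.7
tool_pos: [0.5529, -0.3458, 0.0139]
tool_rot: [3.141, -0.053, 0.001]
contact_force: [-0.2, -0.1, -1.0]
opening: 0.0285
grip_force: 70.8
t: 20.9
tool_pos: [0.5538, -0.3466, 0.0155]
tool_rot: [3.139, -0.054, 0.004]
contact_force: [-0.2, -0.2, -1.5]
opening: 0.0285
grip_force: 70.8
[-0.0004 -0.0002  0.0015] 0.0059036981248423714 [ 0.5538 -0.3466  0.0155] 20.9
```

Release; next is the red stone at (.4848,-.1142), yaw .157.

```bash
python3 -m jog '[[[0,0,0.001],[0,0,0]],[[0,0,0.001],[0,0,0]],[[0,0,-0.04],[0,0,0]],[[0,0,-0.09],[0,0,0]],[[0,0,-0.13],[0,0,0]]]' 0.45
python3 -m jog '[[[-0.01,-0.04,0],[0,0,-0.05]],[[-0.02,-0.08,0],[0,0,-0.1]],[[-0.04,-0.12,0],[0,0,-0.15]],[[-0.06,-0.16,0],[0,0,-0.2]],[[-0.06,-0.2,0],[0,0,-0.2]]]' 0.6
python3 -m jog '[[[0,0,0],[0,0,0]],[[0,0,0],[0,0,0]]]'; python3 chk.py; python3 d.py .4848 -.1142 .08 .157
```

```text
t: 21.4
tool_pos: [0.5531, -0.3462, 0.1465]
tool_rot: [3.14, -0.054, 0.003]
contact_force: [1.0, -0.8, -0.0]
opening: 0.0385
grip_force: 0.0
t: 21.9
tool_pos: [0.4977, -0.1424, 0.1435]
tool_rot: [3.131, 0.259, -0.0]
contact_force: [0.6, 0.2, -0.1]
opening: 0.0511
grip_force: 0.0
t: 22.1
tool_pos: [0.4997, -0.1435, 0.1441]
tool_rot: [3.129, 0.263, 0.002]
contact_force: [0.2, -0.4, 0.6]
opening: 0.0512
grip_force: 0.0
t 22.15
red [0.6467 0.293 ] yaw 1.543 [0.068 0.017]
red [0.9077 0.1402] yaw -0.32 [0.063 0.053]
yellow [0.3513 0.0954] yaw -0.967 [0.047 0.019]
yellow [ 0.6986 -0.4194] yaw -0.818 [0.087 0.087]
green [0.48   0.0417] yaw -0.025 [0.03  0.066]
green [0.6015 0.69  ] yaw 1.544 [0.026 0.026]
mauve [ 0.5513 -0.3481] yaw 0.026 [0.025 0.069]
fin [0.3261 0.4011] yaw -0.644 [0.078 0.014]
fin [ 0.6702 -0.0163] yaw 0.027 [0.012 0.077]
[-0.0099 -0.0322  0.064 ] 0.009175852000832485 [ 0.4999 -0.1443  0.144 ] 22.15
```

```bash
python3 -m jog '[[[-0.01,-0.032,0.03],[0,0,0.009]],[[-0.01,-0.032,0.06],[0,0,0.009]],[[-0.01,-0.032,0.08],[0,0,0.009]],[[-0.01,-0.032,0.08],[0,0,0.009]]]';python3 d.py .485 -.1142 .006 .157
```

```text
t: 22.55
tool_pos: [0.482, -0.1141, 0.0601]
tool_rot: [-3.129, -0.243, 0.009]
contact_force: [-0.4, 0.7, 0.1]
opening: 0.0515
grip_force: 0.0
[0.0033 0.0007 0.0541] -0.001758668936378882 [ 0.482  -0.1141  0.0601] 22.55
```

```bash
python3 -m jog '[[[0,0,0],[0,0,0]]]';python3 d.py .485 -.1142 .006 .157
```

```text
t: 22.65
tool_pos: [0.4847, -0.115, 0.0637]
tool_rot: [3.132, 0.244, -0.0]
contact_force: [-0.6, -0.2, 0.3]
opening: 0.0514
grip_force: 0.0
[ 0.0005 -0.0008  0.0577] -0.0016443879749701296 [ 0.4847 -0.115   0.0637] 22.65
```

```bash
python3 -m jog '[[[0,-0.001,0.02],[0,0,0]],[[0,-0.001,0.04],[0,0,0]],[[0,-0.001,0.055],[0,0,0]],[[0,-0.001,0.059],[0,0,0]],[[0,-0.001,0.059],[0,0,0]]]'
python3 -m jog '[[[0,0,0],[0,0,0]],[[0,0,0],[0,0,0]],[[0,0,0],[0,0,0]],[[0,0,0],[0,0,0]],[[0,0,0],[0,0,0]]]' 0 70
python3 -m jog '[[[0,0,-0.03],[0,0,0]],[[0,0,-0.07],[0,0,0]],[[0,0,-0.12],[0,0,0]],[[0,0,-0.14],[0,0,0]],[[0,0,-0.14],[0,0,0]]]'; python3 d.py .4694 -.343 .15 -.04
```

```text
t: 23.15
tool_pos: [0.4849, -0.1136, 0.0052]
tool_rot: [3.131, 0.245, 0.002]
contact_force: [0.2, -0.2, 0.4]
opening: 0.0513
grip_force: 0.0
t: 23.65
tool_pos: [0.4857, -0.1136, 0.0062]
tool_rot: [3.13, 0.246, 0.005]
contact_force: [-0.1, -1.0, 6.4]
opening: 0.0287
grip_force: 70.7
t: 24.15
tool_pos: [0.4866, -0.1139, 0.1488]
tool_rot: [3.128, 0.246, 0.012]
contact_force: [1.0, -0.6, -0.8]
opening: 0.0288
grip_force: 69.9
[-0.0528  0.2236 -0.0006] 0.19691313944408417 [ 0.4866 -0.1139  0.1488] 24.15
```

```bash
python3 -m jog '[[[-0.011,0.045,0],[0,0,0.05]],[[-0.022,0.09,0],[0,0,0.1]],[[-0.034,0.135,0],[0,0,0.15]],[[-0.045,0.18,0],[0,0,0.197]],[[-0.056,0.224,0],[0,0,0.197]]]'
python3 -m jog '[[[0,0,0],[0,0,0]],[[0,0,0],[0,0,0]]]'; python3 d.py .4657 -.3428 .08 -.04
```

```text
t: 24.65
tool_pos: [0.4621, -0.3436, 0.1412]
tool_rot: [-3.138, 0.065, 0.005]
contact_force: [-0.0, -0.2, -1.8]
opening: 0.0288
grip_force: 70.0
t: 24.85
tool_pos: [0.4623, -0.3426, 0.1414]
tool_rot: [-3.137, 0.066, 0.005]
contact_force: [1.1, -0.2, -2.6]
opening: 0.0287
grip_force: 70.1
[0.0036 0.0003 0.0614] -0.00219372114020544 [ 0.4623 -0.3426  0.1414] 24.85
```

```bash
python3 -m jog '[[[0.003,0,0.03],[0,0,0]],[[0.003,0,0.07],[0,0,0]],[[0.003,0,0.1],[0,0,0]],[[0.003,0,0.12],[0,0,0]],[[0.003,0,0.128],[0,0,0]]]'
python3 -m jog '[[[0,0,0.001],[0,0,0]],[[0,0,0.001],[0,0,0]]]';python3 d.py .4657 -.3428 .01 -.04
```

```text
t: 25.35
tool_pos: [0.4647, -0.3391, 0.012]
tool_rot: [-3.136, 0.06, 0.009]
contact_force: [-0.3, 0.3, -1.3]
opening: 0.0292
grip_force: 70.1
t: 25.55
tool_pos: [0.4673, -0.3427, 0.016]
tool_rot: [3.14, -0.062, 0.001]
contact_force: [-0.2, -0.9, -1.4]
opening: 0.0286
grip_force: 70.1
[-0.0016  0.0001  0.006 ] 0.0006442252129783554 [ 0.4673 -0.3427  0.016 ] 25.55
```

```bash
python3 -m jog '[[[-0.001,0,0.004],[0,0,0]],[[-0.001,0,0.004],[0,0,0]],[[-0.001,0,0.004],[0,0,0]]]'; python3 -m jog '[[[0,0,0],[0,0,0]],[[0,0,0],[0,0,0]],[[0,0,-0.04],[0,0,0]],[[0,0,-0.09],[0,0,0]],[[0,0,-0.13],[0,0,0]]]' 0.45
python3 -m jog '[[[0.01,-0.045,0],[0,0,-0.03]],[[0.02,-0.09,0],[0,0,-0.03]],[[0.025,-0.135,0],[0,0,-0.03]],[[0.028,-0.18,0],[0,0,-0.03]],[[0.028,-0.225,0],[0,0,-0.03]]]' 0.6
python3 chk.py; python3 d.py .4905 .040 .11 -.02
```

```text
t: 25.85
tool_pos: [0.4661, -0.3433, 0.012]
tool_rot: [3.14, -0.063, 0.001]
contact_force: [-0.4, -0.8, -1.3]
opening: 0.0287
grip_force: 70.1
t: 26.35
tool_pos: [0.4662, -0.3434, 0.1441]
tool_rot: [3.14, -0.063, 0.002]
contact_force: [0.4, 0.1, 0.6]
opening: 0.0381
grip_force: 0.0
t: 26.85
tool_pos: [0.5032, -0.1178, 0.1419]
tool_rot: [3.141, -0.017, 0.002]
contact_force: [-0.2, 0.4, -0.3]
opening: 0.0513
grip_force: 0.0
t 26.9
red [ 0.4653 -0.3426] yaw -0.063 [0.025 0.066]
red [0.6467 0.293 ] yaw 1.543 [0.068 0.017]
red [0.9077 0.1402] yaw -0.32 [0.063 0.053]
yellow [0.3513 0.0954] yaw -0.967 [0.047 0.019]
yellow [ 0.6986 -0.4194] yaw -0.818 [0.087 0.087]
green [0.4814 0.0417] yaw -0.022 [0.069 0.03 ]
green [0.6015 0.69  ] yaw 1.544 [0.026 0.026]
mauve [ 0.5512 -0.3466] yaw -0.064 [0.028 0.067]
fin [0.3257 0.4011] yaw -0.655 [0.078 0.014]
fin [ 0.6703 -0.0163] yaw 0.027 [0.012 0.077]
[-0.0132 -0.1517  0.0322] 0.013937469086116039 [ 0.5028 -0.112   0.1415] 26.9
```

```bash
python3 -m jog '[[[-0.004,-0.045,0],[0,0,0.014]],[[-0.008,-0.09,0],[0,0,0.014]],[[-0.0126,-0.13,0.01],[0,0,0.014]],[[-0.0126,-0.15,0.04],[0,0,0.014]],[[-0.0126,-0.15,0.07],[0,0,0.014]]]'
python3 -m jog '[[[0,0,0],[0,0,0]],[[0,0,0],[0,0,0]]]'; python3 d.py .4905 .040 .006 -.02
python3 - <<'E'
from station import ctrl,optics
from h import *
o=ctrl.get_obs();d=optics.get_image("wrist");T=wristT(d,o)
hsv=cv2.cvtColor(d["image"],cv2.COLOR_BGR2HSV)
m=cv2.inRange(hsv,(45,60,80),(72,160,255));c,_=cv2.findContours(m,0,2)
for k in c:
    if cv2.contourArea(k)>300:
        r=cv2.boxPoints(cv2.minAreaRect(k));print(r.round(),ray(d,r,.031,T).round(4).tolist())
cv2.imwrite("pics/w8.png",d["image"])
E
```

```text
t: 27.4
tool_pos: [0.4927, 0.033, 0.072]
tool_rot: [-3.141, 0.032, -0.006]
contact_force: [0.5, 0.1, -0.2]
opening: 0.0511
grip_force: 0.0
t: 27.6
tool_pos: [0.4917, 0.0306, 0.0715]
tool_rot: [3.141, -0.038, -0.001]
contact_force: [1.0, -0.9, 1.3]
opening: 0.051
grip_force: 0.0
[-0.0013 -0.0094  0.0655] -0.004365396411493805 [0.4917 0.0306 0.0715] 27.6
[[232. 310.]
 [235. 194.]
 [290. 195.]
 [287. 311.]] [[0.4476, 0.0606, 0.031], [0.5169, 0.0546, 0.031], [0.5153, 0.0256, 0.031], [0.4459, 0.0285, 0.031]]
```

```bash
python3 -m jog '[[[0,-0.0102,0],[0,0,0.008]],[[0,-0.0102,0.025],[0,0,0.008]],[[0,-0.0102,0.05],[0,0,0.008]],[[0,-0.0102,0.064],[0,0,0.008]],[[0,-0.0102,0.066],[0,0,0.008]]]'
python3 -m jog '[[[0,0,0],[0,0,0]],[[0,0,0],[0,0,0]],[[0,0,0],[0,0,0]],[[0,0,0],[0,0,0]],[[0,0,0],[0,0,0]]]' 0 70
python3 -m jog '[[[0,0,-0.03],[0,0,0]],[[0,0,-0.07],[0,0,0]],[[0,0,-0.12],[0,0,0]],[[0,0,-0.15],[0,0,0]],[[0,0,-0.15],[0,0,0]]]'; python3 d.py .4785 -.2868 .15 -.05
```

```text
t: 28.15
tool_pos: [0.4911, 0.0411, 0.0043]
tool_rot: [-3.141, 0.051, 0.004]
contact_force: [-0.9, -0.1, -0.7]
opening: 0.0513
grip_force: 0.0
t: 28.65
tool_pos: [0.4933, 0.0409, 0.0068]
tool_rot: [3.141, -0.051, 0.004]
contact_force: [-1.0, -0.8, 6.2]
opening: 0.0286
grip_force: 70.7
t: 29.15
tool_pos: [0.4952, 0.0408, 0.1612]
tool_rot: [3.141, -0.051, 0.017]
contact_force: [1.3, 0.1, -0.5]
opening: 0.0288
grip_force: 70.1
[-0.0063  0.3279  0.0113] 0.017816367453449722 [0.4952 0.0408 0.1612] 29.15
```

```bash
python3 -m jog '[[[-0.001,0.045,0],[0,0,0]],[[-0.002,0.09,0],[0,0,0]],[[-0.003,0.135,0],[0,0,0]],[[-0.004,0.18,0],[0,0,0]],[[-0.005,0.225,0],[0,0,0]]]'
python3 -m jog '[[[0,0.045,0],[0,0,0.01]],[[0,0.09,0],[0,0,0.01]],[[0,0.103,0],[0,0,0.01]],[[0,0.103,0],[0,0,0.01]]]'
python3 d.py .4796 -.2868 .08 -.05
```

```text
t: 29.65
tool_pos: [0.4782, -0.1848, 0.1532]
tool_rot: [-3.14, 0.051, 0.004]
contact_force: [1.4, -0.6, -1.7]
opening: 0.0286
grip_force: 70.2
t: 30.05
tool_pos: [0.4753, -0.2877, 0.1534]
tool_rot: [-3.139, 0.071, 0.004]
contact_force: [-0.5, 1.1, -1.4]
opening: 0.0285
grip_force: 70.2
[ 0.0045 -0.0009  0.0734] 0.004779283623713049 [ 0.4753 -0.2877  0.1534] 30.05
```

```bash
python3 -m jog '[[[0.004,0,0.03],[0,0,0.005]],[[0.004,0,0.07],[0,0,0.005]],[[0.004,0,0.1],[0,0,0.005]],[[0.004,0,0.1],[0,0,0.005]],[[0.004,0,0.1],[0,0,0.005]]]'
python3 d.py .4796 -.2868 .012 -.05
```

```text
t: 30.55
tool_pos: [0.4801, -0.2852, 0.0547]
tool_rot: [-3.139, 0.072, 0.003]
contact_force: [0.1, -0.2, -1.1]
opening: 0.0287
grip_force: 70.1
[-0.0003  0.0016  0.0427] 0.004094164318424909 [ 0.4801 -0.2852  0.0547] 30.55
```

```bash
python3 -m jog '[[[0,0.0015,0.02],[0,0,0]],[[0,0.0015,0.035],[0,0,0]],[[0,0.0015,0.043],[0,0,0]],[[0,0.0015,0.043],[0,0,0]]]'
python3 d.py .4796 -.2868 .011 -.05
```

```text
t: 30.95
tool_pos: [0.4798, -0.2877, 0.0116]
tool_rot: [-3.14, 0.074, 0.002]
contact_force: [0.2, 0.4, -1.1]
opening: 0.0289
grip_force: 70.2
[-0.0003 -0.0009  0.0006] 0.0029892535589137736 [ 0.4798 -0.2877  0.0116] 30.95
```

```bash
python3 -m jog '[[[0,0,0],[0,0,0]],[[0,0,0],[0,0,0]],[[0,0,-0.04],[0,0,0]],[[0,0,-0.09],[0,0,0]],[[0,0,-0.14],[0,0,0]]]' 0.45
python3 -m jog '[[[-0.02,0.01,-0.045],[0,0,0]],[[-0.04,0.02,-0.09],[0,0,0]],[[-0.06,0.025,-0.135],[0,0,0]],[[-0.06,0.025,-0.15],[0,0,0]],[[-0.06,0.025,-0.15],[0,0,0]]]' 0.6 100
python3 -m jog '[[[0,0,0],[0,0,0]],[[0,0,0],[0,0,0]]]'
python3 - <<'E'
from station import ctrl,optics
from h import *
import pickle
o=ctrl.get_obs();d=optics.get_image("wrist");T=wristT(d,o);pickle.dump((d,o),open("pics/w9.pkl","wb"))
hsv=cv2.cvtColor(d["image"],cv2.COLOR_BGR2HSV)
m=cv2.inRange(hsv,(92,90,30),(112,255,255));m=cv2.morphologyEx(m,cv2.MORPH_CLOSE,np.ones((15,15)));m=cv2.morphologyEx(m,cv2.MORPH_OPEN,np.ones((61,61)))
c,_=cv2.findContours(m,0,2)
for k in c:
    r=cv2.boxPoints(cv2.minAreaRect(k));q=ray(d,r,.048,T);print(r.round(1).tolist(),q.round(4).tolist(),q.mean(0),[np.linalg.norm(q[i]-q[i-1]).round(3) for i in range(4)])
v=d["image"].copy()
for k in c: cv2.polylines(v,[cv2.boxPoints(cv2.minAreaRect(k)).astype(int)],True,(0,0,255),1)
cv2.imwrite("pics/w9.png",cv2.resize(v[0:300,130:430],(600,600),interpolation=cv2.INTER_CUBIC))
E
python3 chk.py
```

```text
t: 31.45
tool_pos: [0.4801, -0.2882, 0.1544]
tool_rot: [3.141, -0.074, 0.0]
contact_force: [1.4, 0.3, 0.3]
opening: 0.0384
grip_force: 0.0
t: 31.95
tool_pos: [0.4202, -0.3117, 0.3071]
tool_rot: [3.135, -0.075, 0.01]
contact_force: [-0.3, 0.0, 0.2]
opening: 0.0514
grip_force: 0.0
t: 32.15
tool_pos: [0.4189, -0.3096, 0.2993]
tool_rot: [-3.137, 0.073, 0.005]
contact_force: [0.4, -0.3, -0.2]
opening: 0.0511
grip_force: 0.0
t 32.25
red [ 0.4653 -0.3426] yaw -0.063 [0.025 0.066]
red [0.6467 0.293 ] yaw 1.543 [0.068 0.017]
red [0.9075 0.1449] yaw 0.663 [0.051 0.063]
yellow [0.3513 0.0954] yaw -0.967 [0.047 0.019]
yellow [ 0.5525 -0.2912] yaw -0.059 [0.028 0.067]
yellow [ 0.6986 -0.4194] yaw -0.818 [0.087 0.087]
green [ 0.4666 -0.2864] yaw -0.057 [0.028 0.066]
green [0.6015 0.69  ] yaw 1.544 [0.026 0.026]
mauve [ 0.5512 -0.3466] yaw -0.064 [0.028 0.067]
fin [0.3255 0.4016] yaw -0.655 [0.077 0.014]
fin [ 0.6703 -0.0163] yaw 0.027 [0.012 0.077]
```

View pics/w9.png

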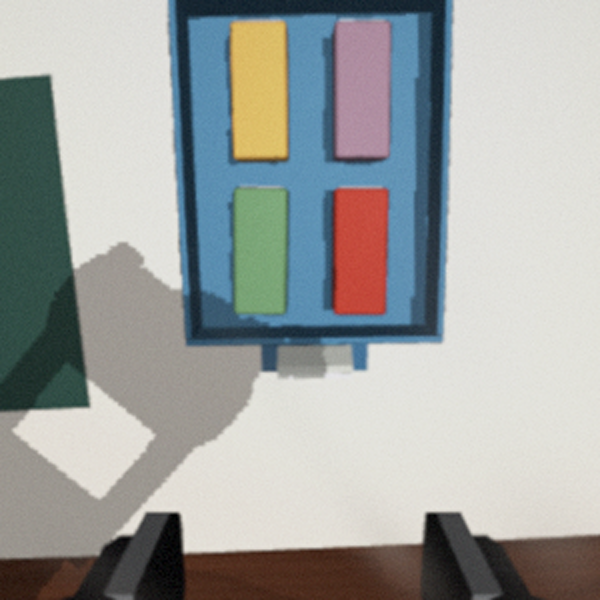

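All four stones lie flat in the tub. The near rim corners are at crop (186,344) and (442,341), and the side edges reach the top at (168,0) and (453,0). That's my last picture, so I'll work numerically from here.

```bash
python3 - <<'E'
import pickle
from h import *
from station import optics
d,o=pickle.load(open("pics/w9.pkl","rb"));T=wristT(d,o)
q=ray(d,[(214,0),(356.5,0),(351,170.5),(223,172)],.048,T)
ys=[np.arctan2(*(v[1],v[0])) for v in (q[0]-q[3],q[1]-q[2])];y=np.mean(ys)
e=q[3]-q[2];print(np.round(ys,3),"near edge yaw",np.arctan2(-e[0],e[1]).round(3),np.linalg.norm(e).round(4),"centre",(q[2]+q[3])[:2]/2+.092*np.array([np.cos(y),np.sin(y)]))
d=optics.get_image("top");hsv=cv2.cvtColor(d["image"],cv2.COLOR_BGR2HSV)
m=cv2.inRange(hsv,(92,90,30),(112,255,255));m[:,:360]=0;m=cv2.morphologyEx(m,cv2.MORPH_CLOSE,np.ones((31,31)));m=cv2.morphologyEx(m,cv2.MORPH_OPEN,np.ones((35,35)))
for k in cv2.findContours(m,0,2)[0]:
    r=cv2.boxPoints(cv2.minAreaRect(k));q=ray(d,r,.048);e=q[1]-q[0];print(r.tolist(),q.mean(0),np.arctan2(e[1],e[0])%(np.pi/2),[np.linalg.norm(q[i]-q[i-1]).round(3) for i in range(4)])
E
python3 d.py .6695 -.0175 .15 .022
```

```text
[-0.03  -0.035] near edge yaw -0.033 0.1426 centre [ 0.50954171 -0.31828856]
[[384.0, 183.0], [438.0, 183.0], [438.0, 249.0], [384.0, 249.0]] [ 0.50918092 -0.31136562  0.048     ] 1.5460307238749864 [np.float64(0.181), np.float64(0.148), np.float64(0.181), np.float64(0.145)]
[ 0.2371 -0.3033  0.1501] -0.06863587431549512 [ 0.419  -0.3098  0.2999] 32.3
```

```bash
python3 -m jog '[[[0.027,-0.035,0.015],[0,0,-0.014]],[[0.054,-0.07,0.03],[0,0,-0.028]],[[0.081,-0.105,0.045],[0,0,-0.042]],[[0.108,-0.14,0.06],[0,0,-0.056]],[[0.135,-0.175,0.075],[0,0,-0.069]]]'
python3 -m jog '[[[0.0,-0.035,0.015],[0,0,0]],[[0.02,-0.07,0.03],[0,0,0]],[[0.02,-0.105,0.045],[0,0,0]],[[0.02,-0.12,0.07],[0,0,0]],[[0.02,-0.12,0.07],[0,0,0]]]'
python3 -m jog '[[[0,0,0],[0,0,0]],[[0,0,0],[0,0,0]]]'
python3 - <<'E'
from station import ctrl,optics
from h import *
o=ctrl.get_obs();d=optics.get_image("wrist");T=wristT(d,o);cv2.imwrite("pics/w10.png",d["image"])
hsv=cv2.cvtColor(d["image"],cv2.COLOR_BGR2HSV)
m=cv2.inRange(hsv,(105,170,40),(122,255,255))
for k in cv2.findContours(m,0,2)[0]:
    if cv2.contourArea(k)>300:
        r=cv2.boxPoints(cv2.minAreaRect(k));q=ray(d,r,.048,T);print(r.round().tolist(),q.round(4).tolist(),q.mean(0),[np.linalg.norm(q[i]-q[i-1]).round(3) for i in range(4)])
E
python3 d.py .6695 -.0175 .08 .022
```

```text
t: 32.8
tool_pos: [0.563, -0.1402, 0.2255]
tool_rot: [-3.141, -0.036, 0.002]
contact_force: [0.6, -0.4, 0.6]
opening: 0.0512
grip_force: 0.0
t: 33.3
tool_pos: [0.5765, -0.019, 0.1519]
tool_rot: [-3.139, -0.04, 0.015]
contact_force: [-1.2, -0.4, -0.4]
opening: 0.0512
grip_force: 0.0
t: 33.5
tool_pos: [0.5804, -0.0227, 0.1585]
tool_rot: [3.141, 0.033, 0.003]
contact_force: [0.1, 0.7, 0.7]
opening: 0.051
grip_force: 0.0
[[265.0, 13.0], [286.0, 13.0], [286.0, 132.0], [265.0, 132.0]] [[0.7094, -0.0093, 0.048], [0.7097, -0.0229, 0.048], [0.6327, -0.0248, 0.048], [0.6324, -0.0102, 0.048]] [ 0.67109108 -0.01679496  0.048     ] [np.float64(0.077), np.float64(0.014), np.float64(0.077), np.float64(0.015)]
[ 0.0888 -0.0036  0.0791] -0.0015601449795159539 [ 0.5806 -0.0229  0.1589] 33.55
```

```bash
python3 -m jog '[[[0.04,-0.004,0],[0,0,0]],[[0.08,-0.004,0.02],[0,0,0]],[[0.09,-0.004,0.05],[0,0,0]],[[0.09,-0.004,0.08],[0,0,0]],[[0.09,-0.004,0.08],[0,0,0]]]'
python3 -m jog '[[[0,0,0],[0,0,0]],[[0,0,0],[0,0,0]]]'; python3 d.py .671 -.0167 .020 .022
```

```text
t: 34.05
tool_pos: [0.6669, -0.0165, 0.0728]
tool_rot: [-3.14, -0.032, 0.013]
contact_force: [-1.1, -0.4, -1.3]
opening: 0.0511
grip_force: 0.0
t: 34.25
tool_pos: [0.6711, -0.0164, 0.0803]
tool_rot: [3.141, 0.033, 0.007]
contact_force: [0.2, -0.8, 0.5]
opening: 0.0514
grip_force: 0.0
[-0.0004  0.0002  0.0603] -0.0009182238094016526 [ 0.6711 -0.0164  0.0803] 34.25
```

```bash
python3 -m jog '[[[0,0,0.03],[0,0,0]],[[0,0,0.05],[0,0,0]],[[0,0,0.0595],[0,0,0]],[[0,0,0.0595],[0,0,0]],[[0,0,0.0595],[0,0,0]]]'
python3 -m jog '[[[0,0,0],[0,0,0]],[[0,0,0],[0,0,0]],[[0,0,0],[0,0,0]],[[0,0,0],[0,0,0]],[[0,0,0],[0,0,0]]]' 0 110
python3 -m jog '[[[0,0,0],[0,0,0]],[[0,0,0],[0,0,0]]]';python3 d.py .671 -.0167 .020 .022
```

```text
t: 34.75
tool_pos: [0.6708, -0.0159, 0.0198]
tool_rot: [3.141, 0.034, 0.004]
contact_force: [-0.3, -0.2, 0.0]
opening: 0.0509
grip_force: 0.0
t: 35.25
tool_pos: [0.6708, -0.0159, 0.0195]
tool_rot: [3.141, 0.034, 0.004]
contact_force: [-0.8, -0.5, 6.6]
opening: 0.0144
grip_force: 108.2
t: 35.45
tool_pos: [0.6708, -0.0159, 0.0195]
tool_rot: [3.141, 0.034, 0.004]
contact_force: [-1.0, -0.2, 5.8]
opening: 0.0144
grip_force: 108.2
[ 0.0002  0.0008 -0.0005] -0.0001805558993055456 [ 0.6708 -0.0159  0.0195] 35.45
```

```bash
python3 -m jog '[[[0,0,-0.02],[0,0,0]],[[0,0,-0.05],[0,0,0]],[[0,0,-0.09],[0,0,0]],[[0,0,-0.14],[0,0,0]],[[0,0,-0.14],[0,0,0]]]'; python3 d.py .509 -.3178 .16 -.037
```

```text
t: 35.95
tool_pos: [0.6741, -0.0161, 0.167]
tool_rot: [3.139, 0.034, 0.023]
contact_force: [0.3, 0.0, 0.3]
opening: 0.0141
grip_force: 107.3
[-0.1718  0.298   0.0052] 0.05887135794758347 [ 0.6741 -0.0161  0.167 ] 35.95
```

```bash
python3 -m jog '[[[-0.022,0.038,0],[0,0,0.01]],[[-0.044,0.076,0],[0,0,0.02]],[[-0.066,0.114,0],[0,0,0.03]],[[-0.088,0.152,0],[0,0,0.04]],[[-0.11,0.19,0],[0,0,0.059]]]'
python3 -m jog '[[[-0.02,0.035,0],[0,0,0]],[[-0.04,0.07,0],[0,0,0]],[[-0.048,0.1,0],[0,0,0]],[[-0.048,0.1,0],[0,0,0]],[[-0.048,0.1,0],[0,0,0]]]'
python3 -m jog '[[[0,0,0],[0,0,0]],[[0,0,0],[0,0,0]]]';python3 d.py .509 -.3178 .12 -.037; python3 chk.py|grep fin
```

```text
t: 36.45
tool_pos: [0.5619, -0.2088, 0.156]
tool_rot: [-3.14, 0.059, 0.003]
contact_force: [0.1, -0.7, -1.9]
opening: 0.0142
grip_force: 107.6
t: 36.95
tool_pos: [0.5112, -0.3061, 0.1564]
tool_rot: [-3.139, 0.061, 0.002]
contact_force: [0.6, -0.2, -2.9]
opening: 0.0142
grip_force: 107.8
t: 37.15
tool_pos: [0.5123, -0.305, 0.1572]
tool_rot: [-3.14, 0.056, 0.001]
contact_force: [0.1, 1.1, -2.7]
opening: 0.0142
grip_force: 107.8
[-0.0028  0.013   0.0372] 0.0013220581727635405 [ 0.5123 -0.305   0.1572] 37.15
fin [0.3257 0.4014] yaw -0.64 [0.076 0.014]
```

```bash
python3 -m jog '[[[-0.003,0.013,0],[0,0,0]],[[-0.003,0.013,0.02],[0,0,0]],[[-0.003,0.013,0.05],[0,0,0]],[[-0.003,0.013,0.05],[0,0,0]],[[-0.003,0.013,0.05],[0,0,0]]]'
python3 -m jog '[[[0,0,0],[0,0,0]],[[0,0,0],[0,0,0]],[[0,0,0],[0,0,0]]]';python3 d.py .509 -.3178 .08 -.037
```

```text
t: 37.7
tool_pos: [0.5082, -0.319, 0.1074]
tool_rot: [-3.14, 0.058, 0.002]
contact_force: [0.4, -0.7, -0.5]
opening: 0.0144
grip_force: 107.9
t: 38.0
tool_pos: [0.5093, -0.3197, 0.1094]
tool_rot: [3.139, -0.058, 0.003]
contact_force: [-0.1, -0.6, -1.6]
opening: 0.0141
grip_force: 107.9
[-0.0005 -0.0019  0.0294] -0.00011707698923757448 [ 0.5093 -0.3197  0.1094] 38.0
```

```bash
python3 -m jog '[[[-0.0005,-0.0015,0.01],[0,0,0]],[[-0.0005,-0.0015,0.02],[0,0,0]],[[-0.0005,-0.0015,0.028],[0,0,0]],[[-0.0005,-0.0015,0.03],[0,0,0]],[[-0.0005,-0.0015,0.03],[0,0,0]]]'
python3 -m jog '[[[0,0,0.005],[0,0,0]],[[0,0,0.005],[0,0,0]],[[0,0,0.005],[0,0,0]]]';python3 d.py .509 -.3178 .0595 -.037;python3 -c "
from station import ctrl;print(ctrl.get_obs()['wrist_torque'])"
```

```text
t: 38.5
tool_pos: [0.5077, -0.3172, 0.0768]
tool_rot: [-3.14, 0.058, 0.002]
contact_force: [-0.2, 0.3, -2.3]
opening: 0.0141
grip_force: 107.9
t: 38.8
tool_pos: [0.5082, -0.3176, 0.0729]
tool_rot: [3.141, -0.058, 0.0]
contact_force: [-0.3, 0.3, -1.9]
opening: 0.0146
grip_force: 107.9
[0.0008 0.0001 0.0134] -0.000222607770963279 [ 0.5082 -0.3176  0.0729] 38.8
[-0.03436863  0.04031482  0.01147764]
```

```bash
python3 -m jog '[[[0.0005,0,0.003],[0,0,0]],[[0.0005,0,0.003],[0,0,0]]]';python3 -m jog '[[[0,0,0.003],[0,0,0]],[[0,0,0.003],[0,0,0]]]';python3 -m jog '[[[0,0,0.003],[0,0,0]],[[0,0,0.003],[0,0,0]]]'
```

```text
t: 39.0
tool_pos: [0.509, -0.3179, 0.0702]
tool_rot: [3.14, -0.058, 0.001]
contact_force: [-1.0, -0.6, 0.5]
opening: 0.0138
grip_force: 108.3
t: 39.2
tool_pos: [0.5086, -0.3177, 0.0667]
tool_rot: [3.141, -0.058, -0.0]
contact_force: [0.4, -1.7, -0.3]
opening: 0.0138
grip_force: 108.2
t: 39.4
tool_pos: [0.5081, -0.3173, 0.0628]
tool_rot: [-3.14, 0.058, 0.002]
contact_force: [-0.5, -1.0, -0.4]
opening: 0.0142
grip_force: 108.0
```

```bash
python3 -m jog '[[[0,0,0.003],[0,0,0]],[[0,0,0.003],[0,0,0]]]';python3 -m jog '[[[0,0,0.002],[0,0,0]],[[0,0,0.002],[0,0,0]]]';python3 -m jog '[[[0,0,0.002],[0,0,0]],[[0,0,0.002],[0,0,0]]]'
```

```text
t: 39.6
tool_pos: [0.5082, -0.3171, 0.0596]
tool_rot: [-3.14, 0.059, 0.001]
contact_force: [-0.2, -0.6, -6.0]
opening: 0.0142
grip_force: 107.8
t: 39.8
tool_pos: [0.5082, -0.3172, 0.0595]
tool_rot: [-3.14, 0.058, 0.003]
contact_force: [-4.7, 4.1, 5.2]
opening: 0.0143
grip_force: 109.0
t: 40.0
tool_pos: [0.5083, -0.3172, 0.0595]
tool_rot: [-3.14, 0.058, 0.003]
contact_force: [-8.6, 6.1, 15.1]
opening: 0.014
grip_force: 110.4
```

```bash
python3 -m jog '[[[0,0,0.003],[0,0,0]],[[0,0,0.003],[0,0,0]]]';python3 -m jog '[[[0,0,-0.0075],[0,0,0]],[[0,0,-0.0075],[0,0,0]]]'; python3 -m jog '[[[0,0,-0.001],[0,0,0]],[[0,0,-0.001],[0,0,0]]]'
```

```text
t: 40.2
tool_pos: [0.5087, -0.3174, 0.0595]
tool_rot: [-3.14, 0.058, 0.004]
contact_force: [-15.4, 12.2, 28.6]
opening: 0.0143
grip_force: 112.6
t: 40.4
tool_pos: [0.5076, -0.317, 0.0597]
tool_rot: [-3.14, 0.058, 0.003]
contact_force: [0.0, -1.4, -8.3]
opening: 0.0137
grip_force: 110.7
t: 40.6
tool_pos: [0.5074, -0.3169, 0.0599]
tool_rot: [-3.139, 0.058, 0.004]
contact_force: [-0.7, -5.0, -14.9]
opening: 0.0142
grip_force: 109.7
```

The lid holds at 15 N of upward pull, so both clips have snapped. I'll release it and go back to the lever.

```bash
python3 -m jog '[[[0,0,0.003],[0,0,0]],[[0,0,0.003],[0,0,0]]]';python3 -m jog '[[[0,0,0],[0,0,0]],[[0,0,0],[0,0,0]],[[0,0,0],[0,0,0]],[[0,0,-0.03],[0,0,0]],[[0,0,-0.08],[0,0,0]]]' 0.6 60
python3 -m jog '[[[0,-0.04,-0.03],[0,0,-0.145]],[[0,-0.08,-0.06],[0,0,-0.29]],[[0.01,-0.12,-0.09],[0,0,-0.435]],[[0.02,-0.16,-0.11],[0,0,-0.58]],[[0.03,-0.2,-0.11],[0,0,-0.725]]]'
python3 -m jog '[[[0,0,0],[0,0,-0.145]],[[0,0,0],[0,0,-0.29]],[[0,0,0],[0,0,-0.435]],[[0,0,0],[0,0,-0.58]],[[0,0,0],[0,0,-0.725]]]'
python3 -m jog '[[[0,0,0],[0,0,-0.145]],[[0,0,0],[0,0,-0.187]],[[0,0,0],[0,0,-0.187]]]'
python3 chk.py; python3 d.py .616 .263 .25 1.6
```

```text
t: 40.8
tool_pos: [0.5088, -0.3172, 0.0596]
tool_rot: [-3.14, 0.059, 0.0]
contact_force: [-1.6, 0.4, -6.3]
opening: 0.0142
grip_force: 110.9
t: 41.3
tool_pos: [0.5067, -0.316, 0.1367]
tool_rot: [-3.136, 0.059, 0.009]
contact_force: [1.3, -0.1, 1.2]
opening: 0.0512
grip_force: 0.0
t: 41.8
tool_pos: [0.5487, -0.118, 0.2557]
tool_rot: [2.948, 1.065, 0.013]
contact_force: [0.7, 0.2, -0.6]
opening: 0.0514
grip_force: 0.0
t: 42.3
tool_pos: [0.5466, -0.1188, 0.2506]
tool_rot: [2.382, 2.045, 0.002]
contact_force: [0.1, 0.3, 1.2]
opening: 0.0513
grip_force: 0.0
t: 42.6
tool_pos: [0.5465, -0.1189, 0.2505]
tool_rot: [2.188, 2.252, 0.002]
contact_force: [-0.7, -0.0, 0.6]
opening: 0.0513
grip_force: 0.0
t 42.65
red [0.6467 0.293 ] yaw 1.543 [0.068 0.017]
red [0.9069 0.1456] yaw 0.663 [0.052 0.063]
yellow [0.3512 0.0955] yaw -0.952 [0.047 0.018]
yellow [ 0.6986 -0.4194] yaw -0.818 [0.087 0.087]
green [0.6015 0.69  ] yaw 1.544 [0.026 0.026]
fin [0.326  0.4011] yaw -0.631 [0.078 0.014]
fin [ 0.5136 -0.3265] yaw -0.062 [0.014 0.077]
[3.798e-01 8.020e-02 2.000e-04] -0.0011756293616240754 [ 0.5465 -0.1189  0.2503] 42.65
```

```bash
python3 -m jog '[[[0.045,0.01,0],[0,0,0]],[[0.09,0.02,0],[0,0,0]],[[0.135,0.03,0],[0,0,0]],[[0.18,0.04,0],[0,0,0]],[[0.225,0.05,0],[0,0,0]]]' 0.8 40
python3 -m jog '[[[0.045,0.01,0],[0,0,0]],[[0.09,0.02,0],[0,0,0]],[[0.135,0.03,0],[0,0,0]],[[0.154,0.03,0],[0,0,0]],[[0.154,0.03,0],[0,0,0]]]'
python3 -m jog '[[[0,0,0],[0,0,0]],[[0,0,0],[0,0,0]]]';python3 d.py .6165 .263 .1495 1.6
```

```text
t: 43.15
tool_pos: [0.5899, 0.1094, 0.25]
tool_rot: [2.19, 2.251, 0.002]
contact_force: [1.2, 0.7, -0.2]
opening: 0.0683
grip_force: 0.0
t: 43.65
tool_pos: [0.6147, 0.2646, 0.2493]
tool_rot: [-2.186, -2.256, 0.0]
contact_force: [-0.4, -0.8, -0.4]
opening: 0.0686
grip_force: 0.0
t: 43.85
tool_pos: [0.6152, 0.2608, 0.2495]
tool_rot: [2.191, 2.251, -0.0]
contact_force: [-0.5, -0.4, 0.7]
opening: 0.0682
grip_force: 0.0
[0.0022 0.0014 0.1   ] -0.002025375014218511 [0.6152 0.2608 0.2495] 43.85
```

```bash
python3 -m jog '[[[0.002,0.001,0.03],[0,0,0]],[[0.002,0.001,0.06],[0,0,0]],[[0.002,0.001,0.09],[0,0,0]],[[0.002,0.001,0.1],[0,0,0]],[[0.002,0.001,0.1],[0,0,0]]]'
python3 -m jog '[[[0,0,0],[0,0,0]],[[0,0,0],[0,0,0]],[[0,0,0],[0,0,0]],[[0,0,0],[0,0,0]],[[0,0,0],[0,0,0]]]' 0 40
python3 -m jog '[[[0,0,0],[0,0,0]],[[0,0,0],[0,0,0]]]'; python3 d.py .6155 .343 .15 1.6
```

```text
t: 44.35
tool_pos: [0.6149, 0.2628, 0.1473]
tool_rot: [-2.19, -2.25, 0.006]
contact_force: [-0.7, 0.4, -0.3]
opening: 0.0683
grip_force: 0.0
t: 44.85
tool_pos: [0.617, 0.2647, 0.1511]
tool_rot: [2.189, 2.251, 0.004]
contact_force: [0.7, -0.1, 4.5]
opening: 0.0153
grip_force: 39.3
t: 45.05
tool_pos: [0.617, 0.2646, 0.1511]
tool_rot: [2.189, 2.252, 0.004]
contact_force: [0.0, 0.1, 5.5]
opening: 0.0151
grip_force: 39.6
[0.0784 0.0007 0.0012] -0.0008943681142374871 [0.617  0.2646 0.1511] 45.05
```

```bash
python3 -m jog '[[[0.0008,-0.011,0],[0,0,0.14]],[[0.0031,-0.0217,0],[0,0,0.28]],[[0.0068,-0.032,0],[0,0,0.42]],[[0.012,-0.0417,0],[0,0,0.56]],[[0.0185,-0.0506,0],[0,0,0.70]]]';python3 -m jog '[[[0.0008,-0.011,0],[0,0,0.14]],[[0.0031,-0.0217,0],[0,0,0.28]],[[0.0068,-0.032,0],[0,0,0.42]],[[0.012,-0.0417,0],[0,0,0.56]],[[0.0185,-0.0506,0],[0,0,0.70]]]'; python3 d.py .6155 .343 .15 0.03
```

```text
t: 45.55
tool_pos: [0.5662, 0.2823, 0.1512]
tool_rot: [2.832, 1.359, 0.008]
contact_force: [5.4, 2.5, 3.3]
opening: 0.0153
grip_force: 39.2
t: 46.05
tool_pos: [0.538, 0.3288, 0.1511]
tool_rot: [-3.125, -0.308, -0.008]
contact_force: [5.1, 2.4, 3.5]
opening: 0.0153
grip_force: 39.2
[0.0788 0.0012 0.0015] 0.16619850045907558 [0.538  0.3288 0.1511] 46.05
```

Continue in small steps to the stop.

```bash
python3 -m jog '[[[0.0003,-0.0075,0],[0,0,0.095]],[[0.0008,-0.011,0],[0,0,0.14]],[[0.0008,-0.011,0],[0,0,0.14]]]';for i in 1 2 3; do python3 -m jog '[[[0.0002,-0.0045,0],[0,0,0.057]],[[0.0002,-0.0045,0],[0,0,0.057]]]'; done
```

```text
t: 46.35
tool_pos: [0.5366, 0.3398, 0.1511]
tool_rot: [-3.138, -0.097, -0.006]
contact_force: [2.7, 3.8, 5.4]
opening: 0.0151
grip_force: 39.6
t: 46.55
tool_pos: [0.5365, 0.3439, 0.1511]
tool_rot: [-3.139, -0.007, -0.006]
contact_force: [2.1, 2.8, 5.4]
opening: 0.0151
grip_force: 39.8
t: 46.75
tool_pos: [0.537, 0.344, 0.1511]
tool_rot: [3.133, -0.08, 0.005]
contact_force: [1.0, -12.0, 9.6]
opening: 0.0155
grip_force: 60.7
t: 46.95
tool_pos: [0.537, 0.3442, 0.1511]
tool_rot: [3.119, -0.163, 0.002]
contact_force: [-3.4, -26.3, 15.6]
opening: 0.0158
grip_force: 93.8
```

```bash
python3 -m jog '[[[0.0003,0.008,0],[0,0,-0.1]],[[0.0003,0.008,0],[0,0,-0.1]]]'; python3 -m jog '[[[0,0,0],[0,0,0]],[[0,0,0],[0,0,0]],[[0,0,0],[0,0,0]],[[0,0,-0.03],[0,0,0]],[[0,0,-0.08],[0,0,0]]]' 0.8
python3 -m jog '[[[0,0.04,-0.02],[0,0,0]],[[0,0.08,-0.02],[0,0,0]],[[0,0.12,-0.02],[0,0,0]],[[0,0.16,-0.02],[0,0,0]],[[0,0.2,-0.02],[0,0,0]]]';python3 -m jog '[[[0,0,0],[0,0,0]],[[0,0,0],[0,0,0]]]'>/dev/null
python3 chk.py
python3 - <<'E'
from station import optics
from h import *
d=optics.get_image("top");h=cv2.cvtColor(d["image"],cv2.COLOR_BGR2HSV);m=cv2.inRange(h,(0,150,100),(8,255,255));m[:,:110]=0;m[:,260:]=0;m[:150]=0
for k in cv2.findContours(m,0,2)[0]:
    if cv2.contourArea(k)>40:
        q=ray(d,cv2.boxPoints(cv2.minAreaRect(k)),.176);print(q.round(4).tolist(),q.mean(0))
E
```

```text
t: 47.15
tool_pos: [0.5368, 0.3435, 0.1511]
tool_rot: [-3.14, 0.013, -0.006]
contact_force: [3.3, 1.8, 6.2]
opening: 0.0155
grip_force: 42.4
t: 47.65
tool_pos: [0.5322, 0.3424, 0.2237]
tool_rot: [3.136, -0.017, -0.017]
contact_force: [1.4, 1.0, -0.9]
opening: 0.0684
grip_force: 0.0
t: 48.15
tool_pos: [0.5323, 0.1424, 0.2485]
tool_rot: [3.141, -0.016, -0.002]
contact_force: [0.3, -0.2, -0.1]
opening: 0.0684
grip_force: 0.0
t 48.4
red [0.5525 0.3872] yaw 0.01 [0.014 0.068]
red [0.907  0.1416] yaw -0.459 [0.059 0.056]
yellow [0.3541 0.0914] yaw -0.976 [0.037 0.019]
yellow [ 0.6986 -0.4194] yaw -0.818 [0.087 0.087]
green [0.6015 0.69  ] yaw 1.544 [0.026 0.026]
fin [0.3257 0.4015] yaw -0.655 [0.076 0.014]
fin [ 0.5136 -0.3265] yaw -0.062 [0.014 0.077]
[[0.5632, 0.3504, 0.176], [0.5628, 0.3355, 0.176], [0.5034, 0.3349, 0.176], [0.5038, 0.3497, 0.176]] [0.5332939 0.3426299 0.176    ]
```

```bash
python3 -c "
from station import job;print(job.finish_job())"
```

```text
the job is handed in; nothing more can be done
None
```

I handed the job in at about 48 s: I opened the damper to its stop, laid all four stones flat in the tub, snapped the lid on (it held against a 15 N upward pull), and turned the damper back to its shut stop; the mauve stone got knocked against the green one partway through and I recovered it.

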